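Tighten the glue press crosswise

ROBOT

A 6-joint arm with a two-finger parallel gripper is mounted at the origin on a cart in front of the work surface, level with it; the furniture and walls round the work are solid. World frame = base frame: x ahead of the robot, y to its left, z up, the work surface at z = 0. Lengths are in m, angles in rad, forces in N, time in s.
With the tool pointing down it reaches from about 0.25 to 0.775 m from the base axis. Payload 4 kg.
Tool frame: the origin (TCP) lies between the finger pads; the fingertips stand 8 mm ahead of it and the grasp point (between the pads) lies 11 mm behind it (bot.tips_ahead is the distance from the TCP to the fingertips, in m); z points along the fingers, y is the direction in which the jaws open and shut (so a half turn about z gives the same grasp; the last joint's range is limited). The gripper opens to 94 mm and grips with 3 to 60 N. Pads are 16 mm wide; open, the fingers measure 119 mm over their backs; the gripper's body (75 mm by 177 mm) begins 78 mm behind the grasp point.
Start: joints at [-1.409, 0.087, 1.371, -0, 1.684, -0.103], TCP at [0.144, -0.531, 0.214] pointing down, gripper open.
Joint ranges: [-3.1, 3.1], [-0.76, 2.03], [0.27, 2.55], [-1.08, 4.22], [0.17, 2.65], [-2.57, 2.57]. Speed limits (rad/s): [2.79, 2.79, 3.14, 3.14, 3.14, 3.14].

INTERFACE

Orientations are given as a unit quaternion [x, y, z, w].
In Python, from cell import bot, cams, order gives the robot as it stands.
- The arm moves only by the tool move_arm, never from a script. Its arguments are lists of equal length, an entry for each row: "delta_pos": the shift along the world's x, y, z in mm, a list of three; "yaw": the turn about the world's z in degrees. In form: {"delta_pos": [[x, y, z], ...], "yaw": [yaw, ...]}. A call has exactly 10 rows; each row is the pose to reach, as a shift and turn from the pose commanded when the call began; what a row does not reach only later rows make up. A row lasts 1/12 s, in which the tool goes at most 41.7 mm and 7.16 degrees, less where a joint would pass 70% of its speed; a pose out of reach is approached as far as the arm can. A call with a gripper value outside its range is refused whole. "jaw" is the finger opening in mm, from 0 to 94, set as the call begins (left out, the last holds). The fingers move at their own pace and stop on an object; the grip force is fixed at half the most. Time passes only in rows, so rows that repeat a pose let the fingers close, or fill a call up. It gives the time, the measured TCP pose, the force and the opening at its end, in the units of the state.
- bot.sense(): the state, without advancing time (a new reading comes with each control period).
- cams.snapshot(name): name is "side" or "top"; returns a dict with "image" (480x640x3 uint8, red, green, blue), "vfov" (degrees; the focal length in pixels is half the picture's height over the tangent of half this angle, whatever the lens; pixels are square), "cx", "cy" (the principal point, pixels), "rvec" (rotation vector, rad) and "tvec" (3), from world to camera coordinates, as OpenCV has them. Camera axes: x right, y down, z forward; pixel columns grow to the right and rows downward; lengths in m; the calibration is good to about 2 mm. A picture is of the moment at which its call begins. There is no depth.
- order.hand_in(): hands the job in, once; it reports no verdict.
The state is a dict: "clock": time; "joints": joint angles; "dq": joint speeds; "joint_torque": joint torques, N m; "position": TCP position; "tool_rot": TCP orientation; "force": force on the tool from outside, world axes, zero at the start; "ft_torque": the same for the moment, N m; "opening": finger opening in m.
Only numpy, scipy, OpenCV 4.12 (cv2) and the standard library are available. Lean on these libraries where they do the work, as an engineer would, in place of code of your own. Each camera call takes 0.05 s, during which the arm holds its last target.

TASK

Tighten the four bar nuts of the glue press clockwise with the T-handle wrench, crosswise (each time the opposite nut before a neighbour) and in two passes: first about 30 degrees on every nut, then, crosswise again, each nut until you feel it come up against its own stop, without forcing it beyond. Turn the nuts with the wrench only, leave the other things where they are, and finally stand the wrench back upright in its stand and let go.

Things in the scene. Friction and masses are not known exactly. Their poses are not given: they have to be found in the camera images.
- press_centre (a point): Glue press fixed to the bench: plywood base 200x200x20 mm, a thin ply panel stack, steel top plate 166x166 mm whose top face is 55 mm above the bench. This point is the centre of that top face; its x axis points from the near to the far pair of nuts, y to the left pair.
- nut_a (a joint): Tightening of the far left bar nut (opposite nut_c), rad, growing clockwise seen from above; starts at 0 to 0.12. Light even drag (0.06 N m) up to its own stop, which differs from nut to nut, is unmarked and lies between 0.88 and 1.32; from there the stud winds up like a spring, 4 N m per rad, not shown in this value (0.3 N m is tight enough); wound up 0.2 rad (0.8 N m) it is damaged. Let off, it springs back.
- nut_a_bar (a point): Centre of nut_a's cross bar, on the nut's upright axis, 78 mm above the bench, 58 mm in x and y from the press centre. The bar is a round rod 8 mm thick, 50 mm long, lying along this frame's x axis; it turns with the nut. Below it a collar 30 mm across has its top 66 mm above the bench; between and above, a stud 9 mm across ends 86 mm above the bench.
- nut_b (a joint): Tightening of the far right bar nut (opposite nut_d), rad, growing clockwise seen from above; starts at 0 to 0.12. Light even drag (0.06 N m) up to its own stop, which differs from nut to nut, is unmarked and lies between 0.88 and 1.32; from there the stud winds up like a spring, 4 N m per rad, not shown in this value (0.3 N m is tight enough); wound up 0.2 rad (0.8 N m) it is damaged. Let off, it springs back.
- nut_b_bar (a point): Centre of nut_b's cross bar, on the nut's upright axis, 78 mm above the bench, 58 mm in x and y from the press centre. The bar is a round rod 8 mm thick, 50 mm long, lying along this frame's x axis; it turns with the nut. Below it a collar 30 mm across has its top 66 mm above the bench; between and above, a stud 9 mm across ends 86 mm above the bench.
- nut_c (a joint): Tightening of the near right bar nut (opposite nut_a), rad, growing clockwise seen from above; starts at 0 to 0.12. Light even drag (0.06 N m) up to its own stop, which differs from nut to nut, is unmarked and lies between 0.88 and 1.32; from there the stud winds up like a spring, 4 N m per rad, not shown in this value (0.3 N m is tight enough); wound up 0.2 rad (0.8 N m) it is damaged. Let off, it springs back.
- nut_c_bar (a point): Centre of nut_c's cross bar, on the nut's upright axis, 78 mm above the bench, 58 mm in x and y from the press centre. The bar is a round rod 8 mm thick, 50 mm long, lying along this frame's x axis; it turns with the nut. Below it a collar 30 mm across has its top 66 mm above the bench; between and above, a stud 9 mm across ends 86 mm above the bench.
- nut_d (a joint): Tightening of the near left bar nut (opposite nut_b), rad, growing clockwise seen from above; starts at 0 to 0.12. Light even drag (0.06 N m) up to its own stop, which differs from nut to nut, is unmarked and lies between 0.88 and 1.32; from there the stud winds up like a spring, 4 N m per rad, not shown in this value (0.3 N m is tight enough); wound up 0.2 rad (0.8 N m) it is damaged. Let off, it springs back.
- nut_d_bar (a point): Centre of nut_d's cross bar, on the nut's upright axis, 78 mm above the bench, 58 mm in x and y from the press centre. The bar is a round rod 8 mm thick, 50 mm long, lying along this frame's x axis; it turns with the nut. Below it a collar 30 mm across has its top 66 mm above the bench; between and above, a stud 9 mm across ends 86 mm above the bench.
- wrench: T-handle wrench, 108 mm tall, 0.3 kg, standing in its stand. Origin: centre of its underside; z up, x along the handle. Its foot is a fork: two prongs 40 mm long (x), 8 mm thick, with a slot between, 13 mm wide (y), 24 mm deep, open at both ends, parallel to the handle. Lowered along a nut's bar it straddles it, driving it (0.13 rad of play) when the foot is 68 to 75 mm above the bench.
- wrench_handle (a point): Middle of the wrench's wooden handle, 96 mm above its underside: a bar 86 mm long in x, 18 mm wide in y, 24 mm high, to grip from above across y; 40 to 70 N holds it well.
- stand_pocket (a point): Centre of the pocket floor, 6 mm above the bench, of the wooden wrench stand (90x80x26 mm, fixed). The pocket is 50 mm in x by 40 mm in y and 20 mm deep; the wrench's foot (40 x 29 mm) stands in it with its handle along x.
- glue_bottle: White glue bottle, 56 mm across, 127 mm tall, loose bystander. Origin at the centre of its underside.
- ply_block: Plywood block 57x54x44 mm, loose bystander. Origin at the centre of its underside.
- wood_block: Brown wood block 102x110x26 mm over all, loose bystander. Origin at the centre of its underside.
- screwdriver: Screwdriver with a red handle, 166 mm long, loose bystander lying flat. Origin at the centre of its underside.

How it is judged:
By the outcome, as a careful person would: the job done as asked, in the order asked, and still so for the second after the job is handed in, with the robot touching nothing.
It also fails if it takes over 72 s, if anything falls off the work surface, if the arm or the gripper's body presses on something with over 40 N, if the wrist force passes 120 N, or if a joint passes its speed limit or range.

## Working session

There is one attempt and no reset: what is moved stays moved. The work goes in short steps, Python scripts to look and compute and a tool call to move; the robot and the scene stay as the last step left them, time stands still between calls to the robot, and variables do not carry over. Pictures are saved under pics/ and viewed, and the job is handed in when it is done.

Besides the shell and the picture viewer there is one more tool, called as name(argument=value, ...), one argument or row to a line, values as JSON. move_arm: Moves the arm, as the interface text tells. Its arguments: {"type":"object","properties":{"delta_pos":{"type":"array"},"yaw":{"type":"array"},"jaw":{"type":"number"}},"required":["delta_pos","yaw"]}

```bash
mkdir -p pics; ls
cat > h.py <<'E'
import numpy as np, cv2
from cell import bot, cams, order
def snap(n,f=None):
    s=cams.snapshot(n)
    if f: cv2.imwrite('pics/'+f,s['image'][:,:,::-1])
    return s
def K(s):
    f=240/np.tan(np.radians(s['vfov'])/2)
    return np.array([[f,0,s['cx']],[0,f,s['cy']],[0,0,1.]])
def proj(s,P):
    p,_=cv2.projectPoints(np.array(P,float).reshape(-1,1,3),np.array(s['rvec'],float),np.array(s['tvec'],float),K(s),None)
    return p.reshape(-1,2)
def ray(s,uv,z):
    R,_=cv2.Rodrigues(np.array(s['rvec'],float)); t=np.array(s['tvec'],float).reshape(3)
    o=-R.T@t
    uv=np.atleast_2d(uv)
    d=(R.T@np.linalg.inv(K(s))@np.c_[uv,np.ones(len(uv))].T).T
    return o+d*((z-o[2])/d[:,2])[:,None]
E
python3 - <<'E'
from h import *
for n in('top','side'):
    s=snap(n,n+'0.png'); np.save(n+'0.npy',s,allow_pickle=True)
    print({k:v for k,v in s.items() if k!='image'})
print(bot.sense())
E
```

```text
pics
{'vfov': 50.35337147904026, 'cx': 319.1010745479749, 'cy': 236.86010508537805, 'rvec': array([ 2.13354654, -2.19376152,  0.12593127]), 'tvec': array([0.10086572, 0.58978373, 1.17098648])}
{'vfov': 57.66946464375762, 'cx': 320.40855310658213, 'cy': 235.82487796523142, 'rvec': array([ 2.09995189, -0.26111057,  0.12048883]), 'tvec': array([-0.54826207,  0.20505423,  0.93589038])}
{'clock': 0.1, 'joints': array([-1.40908959e+00,  8.78850571e-02,  1.37207784e+00,  1.66102843e-06,
        1.68362780e+00, -1.03123055e-01]), 'dq': array([-0.00081779, -0.00172673, -0.00215725,  0.00083559, -0.00010493,
       -0.00145299]), 'joint_torque': array([ 2.03300769e-03, -3.41252840e+01, -3.03300834e+01,  7.20197009e-02,
        3.04408895e-02, -9.76221872e-05]), 'position': array([ 0.14386577, -0.53035267,  0.21243189]), 'tool_rot': array([ 9.91245443e-01,  1.32028308e-01, -2.84340480e-05, -9.98617978e-04]), 'force': array([-0.59834463,  0.1601987 , -0.08078071]), 'ft_torque': array([-0.00533705, -0.03415995,  0.00075875]), 'opening': 0.09370506580842462}
```

View pics/top0.png

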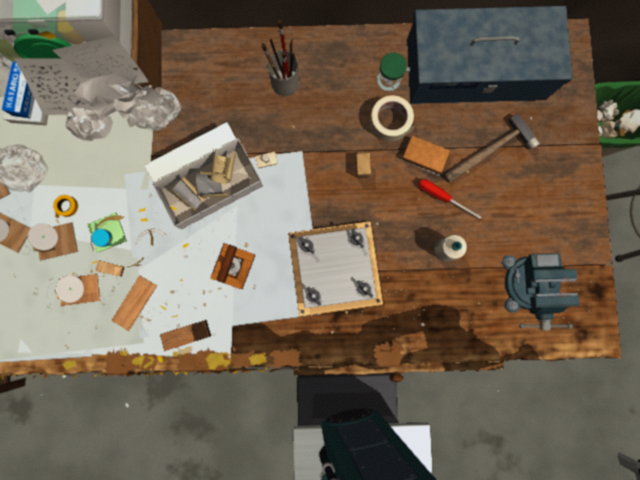

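View pics/side0.png

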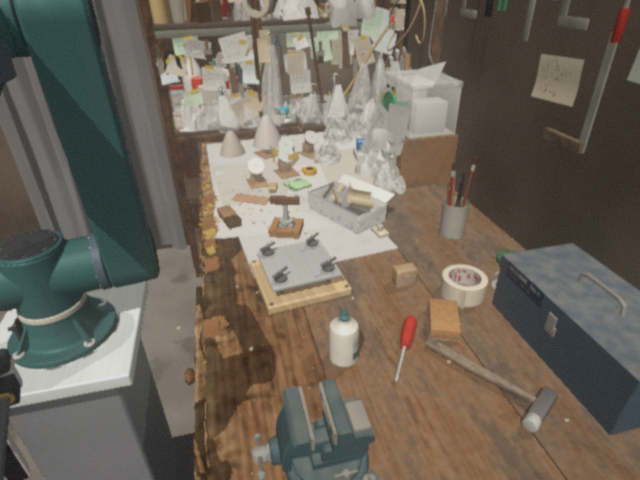

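The top view has world x up and -y to the right. The press is near (336,267), the wrench in its stand near (234,266), the bottle at (454,246) and the screwdriver at (450,198). I'll zoom in on the press and stand.

Run:
```python
from h import *
s=np.load('top0.npy',allow_pickle=True).item()
im=s['image'][:,:,::-1]
cv2.imwrite('pics/c1.png',cv2.resize(im[210:325,200:395],None,fx=4,fy=4,interpolation=cv2.INTER_CUBIC))
t=np.load('side0.npy',allow_pickle=True).item()
cv2.imwrite('pics/c2.png',cv2.resize(t['image'][185:315,230:360,::-1],None,fx=4.5,fy=4.5,interpolation=cv2.INTER_CUBIC))
for q in (s,t):
    R,_=cv2.Rodrigues(q['rvec']); print(-R.T@q['tvec'])
print(ray(s,[[336,267]],.055), ray(s,[[234,266]],.1))
```

```text
[0.45551411 0.0891719  1.23035904]
[ 0.38247195 -0.80730896  0.64845723]
[[0.51903761 0.04756732 0.055     ]] [[0.52510069 0.27479943 0.1       ]]
```

View pics/c1.png

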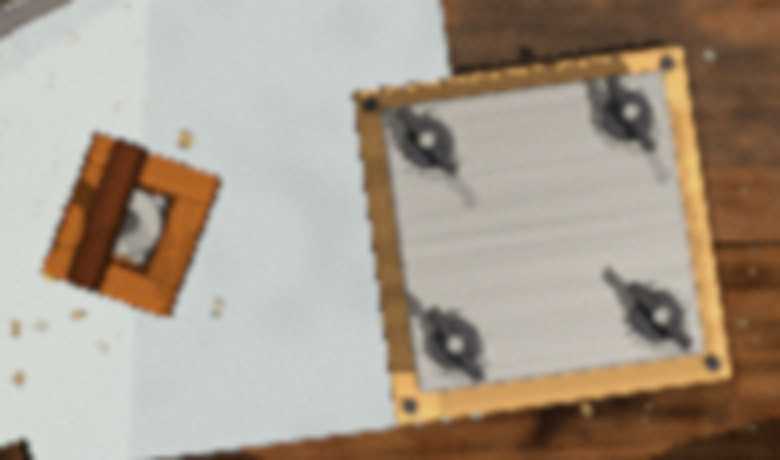

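View pics/c2.png

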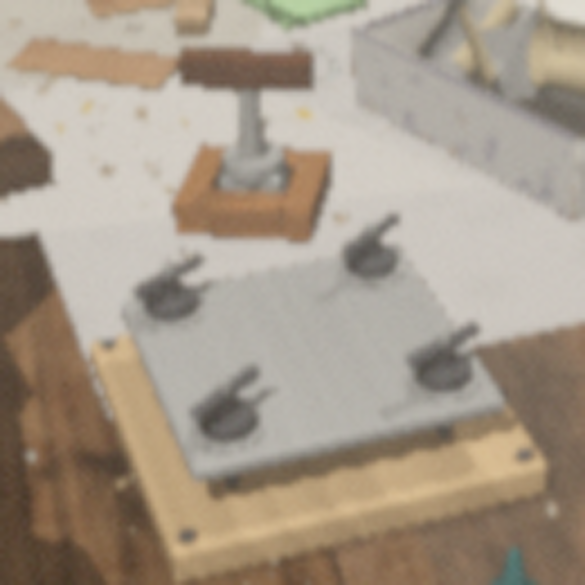

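```bash
cat > det.py <<'E'
from h import *
def nuts(s,guess_uv,th=70):
    """bright stud top centroid and dark bar PCA around guesses (px)"""
    g=cv2.cvtColor(s['image'],cv2.COLOR_RGB2GRAY)
    out=[]
    for u,v in guess_uv:
        u,v=int(round(u)),int(round(v))
        r=4; p=cv2.resize(g[v-r:v+r+1,u-r:u+r+1],None,fx=8,fy=8,interpolation=cv2.INTER_CUBIC).astype(float)
        w=np.clip(p-(p.max()*.6+p.min()*.4),0,None)
        yy,xx=np.mgrid[:p.shape[0],:p.shape[1]]
        cu=(w*xx).sum()/w.sum(); cv_=(w*yy).sum()/w.sum()
        out.append(((cu+.5)/8-.5+u-r,(cv_+.5)/8-.5+v-r))
    return np.array(out)
E
python3 - <<'E'
from det import *
s=np.load('top0.npy',allow_pickle=True).item(); t=np.load('side0.npy',allow_pickle=True).item()
g=np.array([[427,139],[630,110],[661,316],[455,344]])/4+[200,210]
n=nuts(s,g); print(n)
P=ray(s,n,.086); print(P)
c=P.mean(0); x=(P[0]+P[1]-P[2]-P[3])[:2]; y=(P[0]+P[3]-P[1]-P[2])[:2]
print('c',c,'yawx',np.degrees(np.arctan2(x[1],x[0])),'yawy',np.degrees(np.arctan2(-y[0],y[1])),np.linalg.norm(x)/2,np.linalg.norm(y)/2)
# predicted in side
print('side',proj(t,P), proj(s,P))
pl=np.array([[383,103],[665,72],[705,352],[418,390]])/4+[200,210]
Q=ray(s,pl,.055);print('plate',Q,Q.mean(0))
im=t['image'].copy()
big=cv2.resize(im[225:290,245:350],None,fx=7,fy=7,interpolation=cv2.INTER_CUBIC)
for p in proj(t,P): cv2.circle(big,tuple(int(v) for v in ((p+.5-[245,225])*7)),3,(255,0,0),-1)
cv2.imwrite('pics/s1.png',big[:,:,::-1])
im=s['image'].copy()
big=cv2.resize(im[225:310,290:385],None,fx=7,fy=7,interpolation=cv2.INTER_CUBIC)
for p in n: cv2.circle(big,tuple(int(v) for v in ((p+.5-[290,225])*7)),2,(255,0,0),-1)
cv2.imwrite('pics/t1.png',big[:,:,::-1])
hd=np.array([[122,140],[148,150],[103,290],[75,280]])/4+[200,210]
H=ray(s,hd,.114); print('H',H,H.mean(0))
d=(H[0]+H[1]-H[2]-H[3])[:2]; print(np.degrees(np.arctan2(d[1],d[0])),np.linalg.norm(d)/2)
E
```

```text
[[306.46842651 244.30368012]
 [358.45451464 236.63424958]
 [365.07742568 288.29321589]
 [313.39524985 295.54884681]]
[[ 0.57029229  0.11353459  0.086     ]
 [ 0.58441514 -0.00414627  0.086     ]
 [ 0.46809864 -0.01466529  0.086     ]
 [ 0.45523964  0.10099021  0.086     ]]
c [0.51951143 0.04892831 0.086     ] yawx 5.692565261608718 yawy 6.59610242476778 0.11625791035636505 0.11744560232492292
side [[311.56907916 234.46663195]
 [328.73299331 259.07951325]
 [279.22074817 269.36740814]
 [266.62655486 243.46751488]] [[306.46842651 244.30368012]
 [358.45451464 236.63424958]
 [365.07742568 288.29321589]
 [313.39524985 295.54884681]]
plate [[ 0.59400573  0.13852621  0.055     ]
 [ 0.60757085 -0.0255076   0.055     ]
 [ 0.44566309 -0.04216901  0.055     ]
 [ 0.42872574  0.12231216  0.055     ]] [0.51899136 0.04829044 0.055     ]
H [[0.57058478 0.27977202 0.114     ]
 [0.56467346 0.26555519 0.114     ]
 [0.48879388 0.29078215 0.114     ]
 [0.49464819 0.30599115 0.114     ]] [0.52967508 0.28552512 0.114     ]
-18.72002519505333 0.08014806728122462
```

View pics/s1.png

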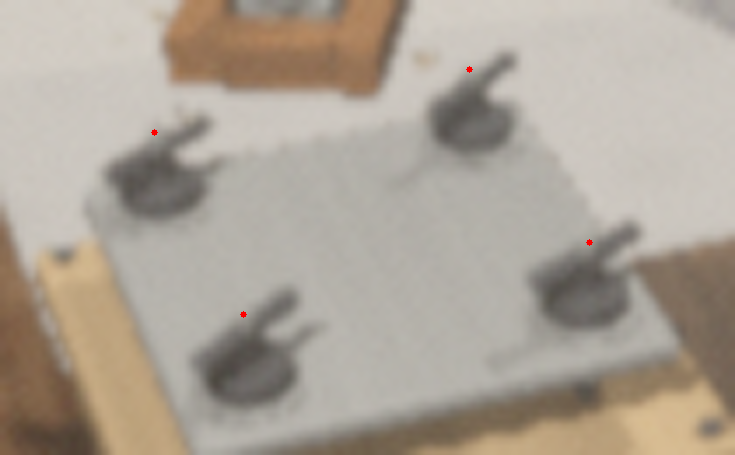

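View pics/t1.png

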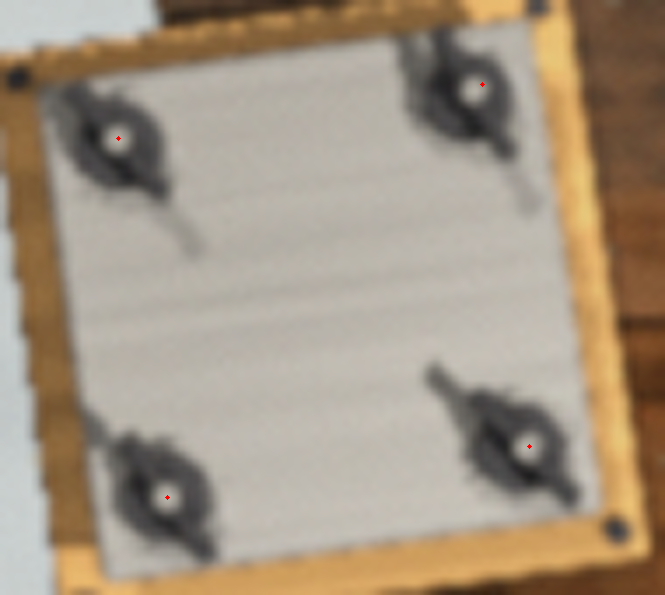

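```bash
cat > fit.py <<'E'
from h import *
def square(P):
    from scipy.optimize import least_squares
    L=np.array([[58,58],[58,-58],[-58,-58],[-58,58]])/1e3
    f=lambda q:(np.c_[np.cos(q[2])*L[:,0]-np.sin(q[2])*L[:,1]+q[0],np.sin(q[2])*L[:,0]+np.cos(q[2])*L[:,1]+q[1]]-P[:,:2]).ravel()
    r=least_squares(f,[.52,.05,.1]); q=r.x
    return q,f(q).reshape(-1,2)+P[:,:2],f(q).reshape(-1,2)
E
python3 - <<'E'
from fit import *
s=np.load('top0.npy',allow_pickle=True).item(); t=np.load('side0.npy',allow_pickle=True).item()
T=lambda a:(np.array(a,float))/7-.5+[290,225]
S=lambda a:(np.array(a,float))/7-.5+[245,225]
P=ray(s,T([[118,138],[475,91],[528,447],[166,496]]),.086)
q,N,r=square(P); print(q,np.degrees(q[2])); print(N*1e3); print(r*1e3)
Et=ray(s,T([[163,193],[508,152],[572,500],[207,552]]),.078)[:,:2]
Es=ray(t,S([[512,58],[635,230],[292,297],[205,125]]),.078)[:,:2]
Es2=ray(t,S([[440,108],[540,278],[202,362],[112,175]]),.078)[:,:2]
ang=lambda v:np.degrees(np.arctan2(v[:,1],v[:,0]))
print(ang(N-Et),ang(Es-N),ang(Es-Es2)); print(np.linalg.norm(N-Et,axis=1),np.linalg.norm(Es-N,axis=1))
print('mid side',(Es+Es2)/2*1e3)
E
```

```text
[0.51916545 0.04980854 0.10694996] 6.127781494846985
[[570.64277371 113.66842845]
 [583.02533198  -1.6687826 ]
 [467.68812094 -14.05134086]
 [455.30556267 101.28587018]]
[[ 0.14126624 -0.11162476]
 [ 0.50596723 -0.06915046]
 [-0.27798736  0.27664162]
 [-0.36924612 -0.09586639]]
[38.11622535 28.01468867 40.50978519 35.0049667 ] [41.57615854 29.9351175  40.76292968 34.74221033] [39.64294782 26.90373559 39.57298998 33.74539219]
[0.02238499 0.02241123 0.02224024 0.02170613] [0.02562865 0.02386044 0.02442449 0.02296572]
mid side [[573.42906207 117.09973288]
 [585.06667192   0.78196824]
 [469.47448207 -11.91691996]
 [456.23157821 102.38499335]]
```

Run:
```python
from h import *
s=np.load('top0.npy',allow_pickle=True).item(); t=np.load('side0.npy',allow_pickle=True).item()
k=8
def rect(img,x0,x1,y0,y1,f,name):
    b=cv2.resize(img[y0:y1,x0:x1],None,fx=k,fy=k,interpolation=cv2.INTER_CUBIC)
    m=f(cv2.cvtColor(b,cv2.COLOR_RGB2HSV),b).astype(np.uint8)*255
    m=cv2.morphologyEx(m,cv2.MORPH_OPEN,np.ones((7,7)))
    cs,_=cv2.findContours(m,cv2.RETR_EXTERNAL,cv2.CHAIN_APPROX_NONE)
    c=max(cs,key=cv2.contourArea); r=cv2.minAreaRect(c)
    bp=cv2.boxPoints(r); cv2.drawContours(b,[c],-1,(0,255,0),1); cv2.drawContours(b,[bp.astype(int)],-1,(0,0,255),1)
    cv2.imwrite('pics/'+name,b[:,:,::-1]); return (bp+.5)/k-.5+[x0,y0]
f=lambda h,b:(b[:,:,0]<115)&(b[:,:,0].astype(int)-b[:,:,2]>25)
bp=rect(s['image'],208,260,240,292,f,'h1.png'); H=ray(s,bp,.114); print(H*1e3,H.mean(0)*1e3)
e=H[:,:2]-np.roll(H[:,:2],1,0); print(np.linalg.norm(e,axis=1),np.degrees(np.arctan2(e[:,1],e[:,0])))
bp=rect(t['image'],262,308,185,225,f,'h2.png'); print(bp)
print(proj(t,[H.mean(0)-[0,0,.012]]))
c=bp.mean(0); print('side center as z=.102', ray(t,[c],.102))
```

```text
[[506.31302786 329.47470301 114.        ]
 [577.78321398 288.93070079 114.        ]
 [557.21079741 253.9618332  114.        ]
 [486.03111323 294.68446471 114.        ]] [531.83453812 291.76292543 114.        ]
[0.04027054 0.08216936 0.04057149 0.08200537] [  59.75879093  -29.56561474 -120.46858127  150.22568136]
[[269.86594582 203.34593391]
 [270.09555626 198.19613838]
 [298.11787415 199.44553947]
 [297.88825989 204.59533501]]
[[284.33239868 200.08839799]]
side center as z=.102 [[0.52955318 0.28389317 0.102     ]]
```

View pics/h1.png

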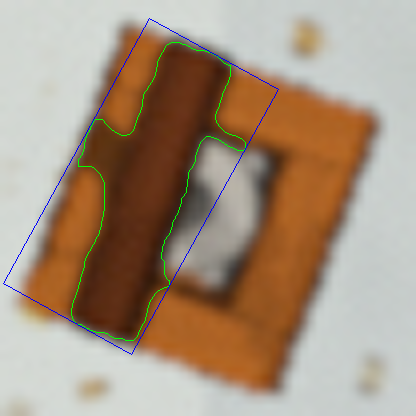

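View pics/h2.png

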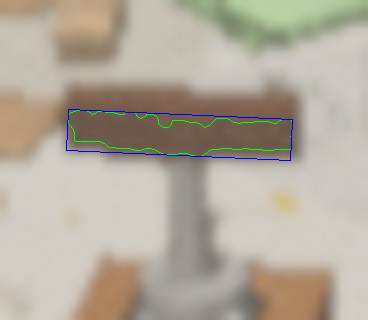

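Run:
```python
from h import *
s=np.load('top0.npy',allow_pickle=True).item(); t=np.load('side0.npy',allow_pickle=True).item()
hp=np.array([[167,42],[230,62],[137,340],[72,318]])/8-.5+[208,240]
H=ray(s,hp,.114)[:,:2]*1e3; print(H,H.mean(0))
d=H[0]+H[1]-H[2]-H[3]; print(np.degrees(np.arctan2(d[1],d[0])),np.linalg.norm(d)/2)
print(ray(t,[np.array([183,122])/8-.5+[262,185]],.102)*1e3)
# stand corners z=.026 (outer): 
sp=np.array([[128,22],[380,115],[275,395],[22,310]])/8-.5+[208,240]
S=ray(s,sp,.026)[:,:2]*1e3; print(S,S.mean(0))
d=S[0]+S[1]-S[2]-S[3]; print(np.degrees(np.arctan2(d[1],d[0])),np.linalg.norm(d)/2)
```

```text
[[571.2663036  284.43282962]
 [565.27040093 267.19559616]
 [489.94755049 293.22387405]
 [496.41482283 310.88385637]] [530.72476946 288.93403905]
-19.262268524208274 79.5399383466367
[[532.30513399 293.84981535 102.        ]]
[[586.66877618 311.33183632]
 [556.95406447 237.05602576]
 [475.45579692 268.96104424]
 [502.39390137 343.04139887]] [530.36813474 290.0975763 ]
-20.99404537125233 88.77999443507274
```

move_arm(
  delta_pos=[
    [16,34,0],
    [32,68,0],
    [48,103,0],
    [64,137,0],
    [80,171,0],
    [97,205,0],
    [113,239,0],
    [129,274,0],
    [145,308,0],
    [161,342,0],
  ],
  yaw=[6,12,18,24,30,36,42,48,54,60],
  jaw=50,
)

```text
clock: 0.93
position: [0.305, -0.187, 0.2132]
tool_rot: [0.791, 0.612, 0.0, -0.0]
force: [1.0, 0.1, 0.5]
opening: 0.0501
```

move_arm(
  delta_pos=[
    [16,34,0],
    [32,68,0],
    [48,103,0],
    [64,137,0],
    [80,171,0],
    [97,205,0],
    [113,239,0],
    [129,274,0],
    [145,308,0],
    [161,342,0],
  ],
  yaw=[6,12,18,24,30,36,42,48,54,60],
)

```text
clock: 1.77
position: [0.466, 0.1552, 0.213]
tool_rot: [0.379, 0.926, -0.0, -0.0]
force: [-0.2, -0.6, 0.4]
opening: 0.0496
```

move_arm(
  delta_pos=[
    [16,34,-4],
    [32,68,-8],
    [48,103,-12],
    [65,138,-16],
    [65,138,-20],
    [65,138,-25],
    [65,138,-30],
    [65,138,-35],
    [65,138,-40],
    [65,138,-40],
  ],
  yaw=[6,12,18,24.8,24.8,24.8,24.8,24.8,24.8,24.8],
)

```text
clock: 2.6
position: [0.5302, 0.2897, 0.1728]
tool_rot: [0.175, 0.985, -0.0, -0.001]
force: [0.5, -0.5, -0.3]
opening: 0.0501
```

Run:
```python
from h import *
from scipy.spatial.transform import Rotation as R
b=bot.sense(); print(b['clock'],b['position'],b['joints'],b['force']); M=R.from_quat(b['tool_rot']).as_matrix(); print(np.degrees(np.arctan2(M[1,0],M[0,0])))
t=snap('side'); cv2.imwrite('pics/g1.png',cv2.resize(t['image'][130:290,210:350,::-1],None,fx=4,fy=4,interpolation=cv2.INTER_CUBIC))
s=snap('top'); cv2.imwrite('pics/g1t.png',cv2.resize(s['image'][200:330,180:330,::-1],None,fx=4,fy=4,interpolation=cv2.INTER_CUBIC))
```

```text
2.6 [0.53022501 0.28974609 0.1727872 ] [ 4.06329512e-01  2.19478479e-01  1.30094597e+00 -3.51278197e-05
  1.62239600e+00 -8.13118397e-01] [ 0.49765238 -0.52161578 -0.3189053 ]
159.86909433227171
```

View pics/g1.png

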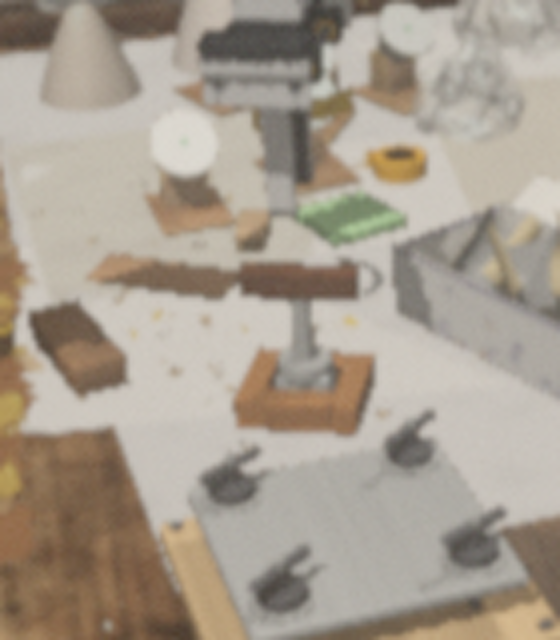

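View pics/g1t.png

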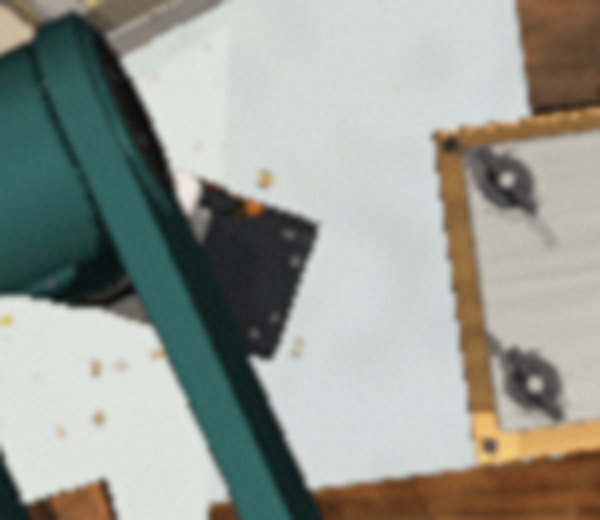

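Run:
```python
from h import *
t=np.load('side0.npy',allow_pickle=True).item()
p=np.array([.5302,.2897]); a=np.radians(70); j=np.array([np.cos(a),np.sin(a)]); x=np.array([np.cos(a-np.pi/2),np.sin(a-np.pi/2)])
for o in(-.025,-.0375):
  for w in(-.008,.008):
    q=p+j*o+x*w; print(o,w,(proj(t,[[*q,.165]])-[210,130]+.5)*4)
```

```text
-0.025 -0.008 [[273.11985799 216.02599894]]
-0.025 0.008 [[296.5326315  216.71245298]]
-0.0375 -0.008 [[269.45597474 223.77735208]]
-0.0375 0.008 [[293.07756076 224.48142755]]
```

move_arm(
  delta_pos=[
    [0,0,-25],
    [0,0,-50],
    [0,0,-70],
    [0,0,-82],
    [0,0,-82],
    [0,0,-82],
    [0,0,-82],
    [0,0,-82],
    [0,0,-82],
    [0,0,-82],
  ],
  yaw=[0,0,0,0,0,0,0,0,0,0],
)

```text
clock: 3.53
position: [0.5316, 0.2915, 0.0928]
tool_rot: [0.174, 0.985, 0.001, 0.001]
force: [0.1, 0.1, -0.6]
opening: 0.05
```

move_arm(
  delta_pos=[
    [0,0,0],
    [0,0,0],
    [0,0,0],
    [0,0,0],
    [0,0,0],
    [0,0,0],
    [0,0,0],
    [0,0,0],
    [0,0,0],
    [0,0,0],
  ],
  yaw=[0,0,0,0,0,0,0,0,0,0],
  jaw=0,
)

```text
clock: 4.37
position: [0.5309, 0.2912, 0.0914]
tool_rot: [0.174, 0.985, 0.0, -0.0]
force: [0.9, 0.7, -1.7]
opening: 0.0176
```

Run:
```python
from h import *
b=bot.sense(); print(b['clock'],b['position'],b['force'],b['ft_torque'],b['opening'])
t=snap('side'); cv2.imwrite('pics/g2.png',cv2.resize(t['image'][130:290,210:350,::-1],None,fx=4,fy=4,interpolation=cv2.INTER_CUBIC))
```

```text
4.3667 [0.53090343 0.29119675 0.09139335] [ 0.91620933  0.66417381 -1.70145211] [ 0.13488912 -0.20398737  0.04883989] 0.01761143549511487
```

View pics/g2.png

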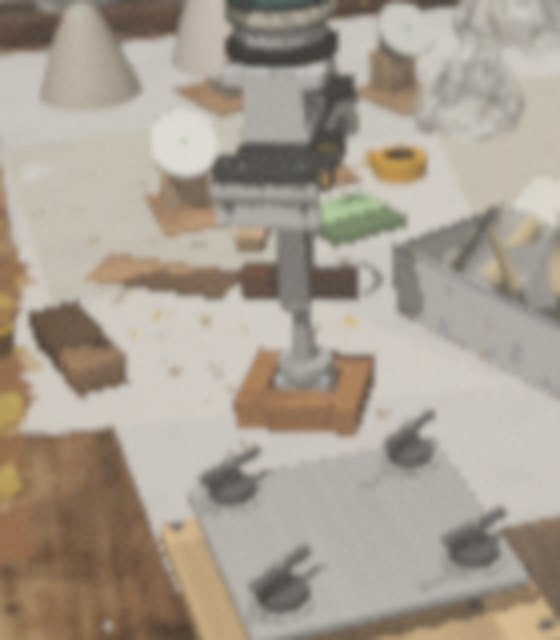

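move_arm(
  delta_pos=[
    [0,0,15],
    [0,0,40],
    [0,0,70],
    [4,-20,100],
    [10,-46,106],
    [16,-72,106],
    [22,-98,106],
    [28,-124,106],
    [34,-150,106],
    [40,-177,106],
  ],
  yaw=[0,0,0,4,11,18,25,32,39,46],
)

```text
clock: 5.25
position: [0.5705, 0.1129, 0.1965]
tool_rot: [-0.228, 0.974, 0.0, -0.001]
force: [0.5, 0.1, -1.9]
opening: 0.0179
```

move_arm(
  delta_pos=[
    [0,0,0],
    [0,0,0],
    [0,0,0],
    [0,0,0],
    [0,0,0],
    [0,0,0],
    [0,0,0],
    [0,0,0],
    [0,0,0],
    [0,0,0],
  ],
  yaw=[7,14,14,14,14,14,14,14,14,14],
)

```text
clock: 6.08
position: [0.5709, 0.1143, 0.1975]
tool_rot: [-0.342, 0.94, 0.0, 0.0]
force: [0.5, 1.3, -3.4]
opening: 0.0179
```

```bash
cat >> h.py <<'E'
from scipy.spatial.transform import Rotation as Ro
def st():
    b=bot.sense(); M=Ro.from_quat(b['tool_rot']).as_matrix()
    print('t',round(b['clock'],2),'pos',np.round(b['position']*1e3,1),'yaw',round(np.degrees(np.arctan2(M[1,0],M[0,0]))%360,2),'tilt',np.round(np.degrees(M[:2,2]),2),'F',np.round(b['force'],2),'M',np.round(b['ft_torque'],3),'op',round(b['opening']*1e3,2))
    return b
def crop(name,f,x0,x1,y0,y1,k):
    s=snap(name); cv2.imwrite('pics/'+f,cv2.resize(s['image'][y0:y1,x0:x1,::-1],None,fx=k,fy=k,interpolation=cv2.INTER_CUBIC)); return s
E
python3 - <<'E'
from h import *
st()
crop('side','n1.png',240,370,170,295,4.5)
crop('top','n1t.png',270,400,210,330,4.5)
E
```

```text
t 6.08 pos [570.9 114.3 197.5] yaw 219.97 tilt [0. 0.] F [ 0.48  1.31 -3.38] M [ 0.122 -0.108 -0.004] op 17.95
```

View pics/n1.png

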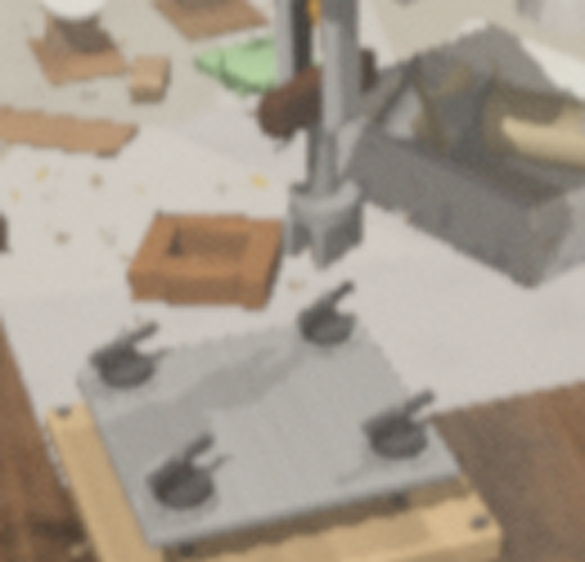

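View pics/n1t.png

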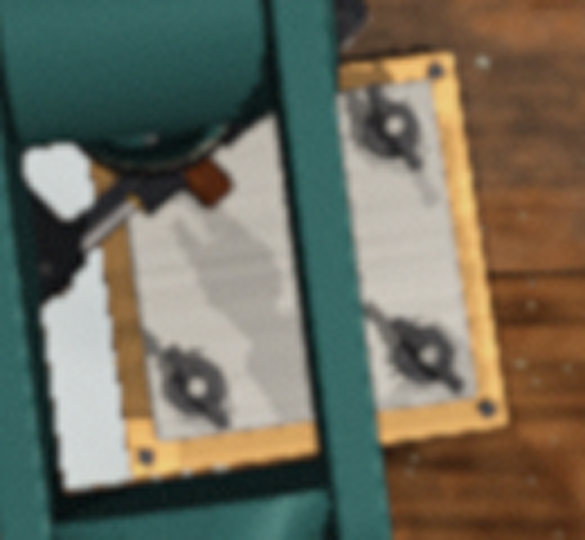

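Run:
```python
from h import *
t=np.load('side0.npy',allow_pickle=True).item()
im=cv2.imread('pics/n1.png')
c=np.array([.571,.1143]); a=np.radians(40); x=np.array([np.cos(a),np.sin(a)]); y=np.array([-x[1],x[0]])
big=cv2.resize(im,None,fx=1,fy=1)
def P(q): return (proj(t,[q])[0]-[240,170]+.5)*4.5
for sx in(-.02,.02):
  for sy in(-.0145,-.0065,.0065,.0145):
    q=c+sx*x+sy*y; p=P([*q,.1125]); print(sx,sy,p); cv2.circle(big,tuple(int(v) for v in p),2,(0,0,255),-1)
# bar of a
for e in(-.025,.025):
  p=P([*(np.array([.5706,.1137])+e*x),.078]); cv2.circle(big,tuple(int(v) for v in p),2,(255,0,0),-1); print('bar',p)
cv2.imwrite('pics/n1p.png',cv2.resize(big[150:380,230:440],None,fx=3,fy=2.6,interpolation=cv2.INTER_CUBIC))
```

```text
-0.02 -0.0145 [322.61703072 272.94040222]
-0.02 -0.0065 [310.92850246 268.71201788]
-0.02 0.0065 [292.12693863 261.91045685]
-0.02 0.0145 [280.67343256 257.76709296]
0.02 -0.0145 [366.48956876 242.89607057]
0.02 -0.0065 [354.92719439 238.88707108]
0.02 0.0065 [336.32382944 232.43676267]
0.02 0.0145 [324.98820422 228.50638346]
bar [297.67820351 323.74721735]
bar [351.89831415 285.58558088]
```

View pics/n1p.png

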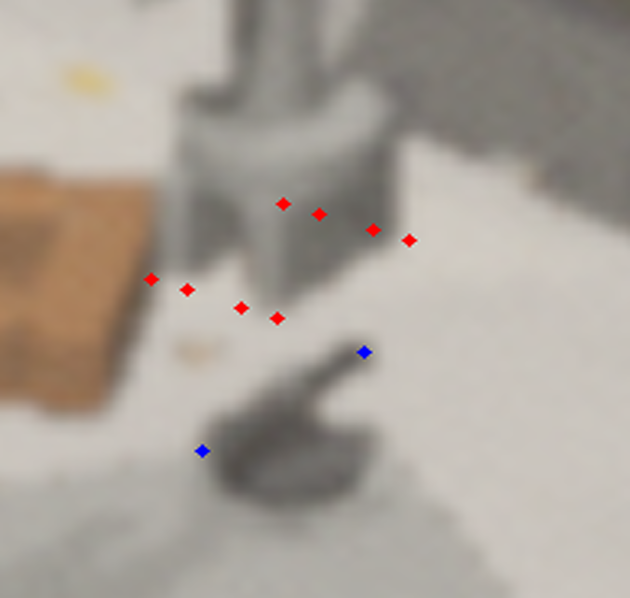

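move_arm(
  delta_pos=[
    [0,0,-6],
    [0,0,-12],
    [0,0,-18],
    [0,0,-22],
    [0,0,-25],
    [0,0,-27],
    [0,0,-29],
    [0,0,-31],
    [0,0,-32],
    [0,0,-32],
  ],
  yaw=[0,0,0,0,0,0,0,0,0,0],
)

```text
clock: 7.02
position: [0.5709, 0.1141, 0.1653]
tool_rot: [-0.342, 0.94, 0.0, -0.0]
force: [-0.8, 0.3, -2.5]
opening: 0.0178
```

Run:
```python
from h import *
st()
crop('side','n2.png',280,350,200,270,8)
```

```text
t 7.02 pos [570.9 114.1 165.3] yaw 219.97 tilt [-0.02  0.  ] F [-0.8   0.27 -2.49] M [ 0.075 -0.079  0.024] op 17.78
```

View pics/n2.png

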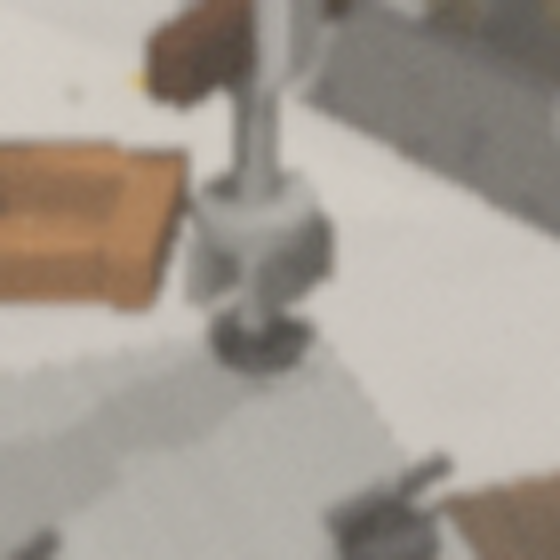

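move_arm(
  delta_pos=[
    [0,0,-2],
    [0,0,-4],
    [0,0,-6],
    [0,0,-8],
    [0,0,-9],
    [0,0,-9],
    [0,0,-9],
    [0,0,-9],
    [0,0,-9],
    [0,0,-9],
  ],
  yaw=[0,0,0,0,0,0,0,0,0,0],
)

```text
clock: 7.9
position: [0.571, 0.1142, 0.1567]
tool_rot: [-0.342, 0.94, 0.0, 0.0]
force: [-0.1, -0.3, -3.1]
opening: 0.0183
```

Run:
```python
from h import *
st()
```

```text
t 7.9 pos [571.  114.2 156.7] yaw 219.97 tilt [0.01 0.01] F [-0.12 -0.32 -3.14] M [ 0.1   -0.094 -0.024] op 18.31
```

move_arm(
  delta_pos=[
    [0,0,0],
    [0,0,0],
    [0,0,0],
    [0,0,0],
    [0,0,0],
    [0,0,0],
    [0,0,0],
    [0,0,0],
    [0,0,0],
    [0,0,0],
  ],
  yaw=[-4,-8,-12,-16,-20,-24,-28,-32,-35,-37],
)

```text
clock: 8.73
position: [0.5707, 0.1144, 0.1566]
tool_rot: [-0.025, 1.0, 0.0, -0.0]
force: [-0.9, -0.7, -2.9]
opening: 0.0177
```

Run:
```python
from h import *
st()
crop('side','n3.png',280,350,200,270,8)
```

```text
t 8.73 pos [570.7 114.4 156.6] yaw 182.86 tilt [-0.02  0.03] F [-0.86 -0.74 -2.92] M [ 0.103 -0.033  0.056] op 17.67
```

View pics/n3.png

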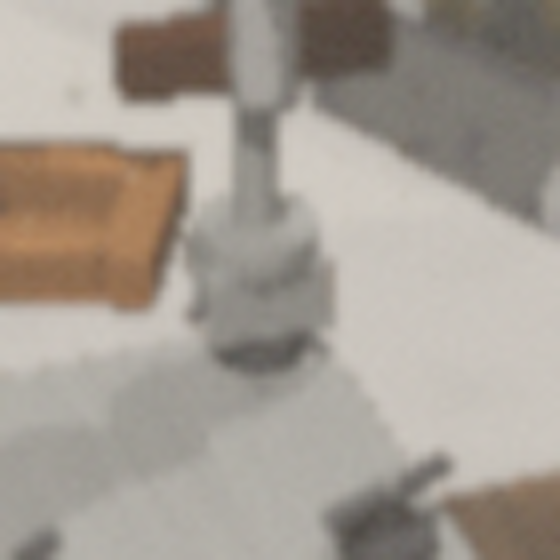

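move_arm(
  delta_pos=[
    [0,0,0],
    [0,0,10],
    [0,0,25],
    [-10,-12,38],
    [-30,-37,38],
    [-52,-64,38],
    [-74,-92,38],
    [-94,-117,38],
    [-103,-128,36],
    [-103,-128,32],
  ],
  yaw=[7,7,7,12,17,22,27,32,37.5,37.5],
)

```text
clock: 9.62
position: [0.467, -0.0161, 0.1905]
tool_rot: [-0.344, 0.939, -0.001, 0.001]
force: [0.6, 0.8, -3.0]
opening: 0.0179
```

move_arm(
  delta_pos=[
    [0,0,0],
    [0,0,0],
    [0,0,-3],
    [0,0,-6],
    [0,0,-9],
    [0,0,-12],
    [0,0,-15],
    [0,0,-18],
    [0,0,-20],
    [0,0,-22],
  ],
  yaw=[0,0,0,0,0,0,0,0,0,0],
)

```text
clock: 10.45
position: [0.4679, -0.0138, 0.1661]
tool_rot: [-0.346, 0.938, 0.0, -0.0]
force: [-0.1, 0.9, -2.7]
opening: 0.0178
```

Run:
```python
from h import *
st()
crop('side','n4.png',245,345,200,290,7)
crop('top','n4t.png',270,400,210,330,4.5)
```

```text
t 10.45 pos [467.9 -13.8 166.1] yaw 220.47 tilt [-0.02  0.01] F [-0.12  0.93 -2.65] M [ 0.048 -0.093 -0.006] op 17.79
```

View pics/n4.png

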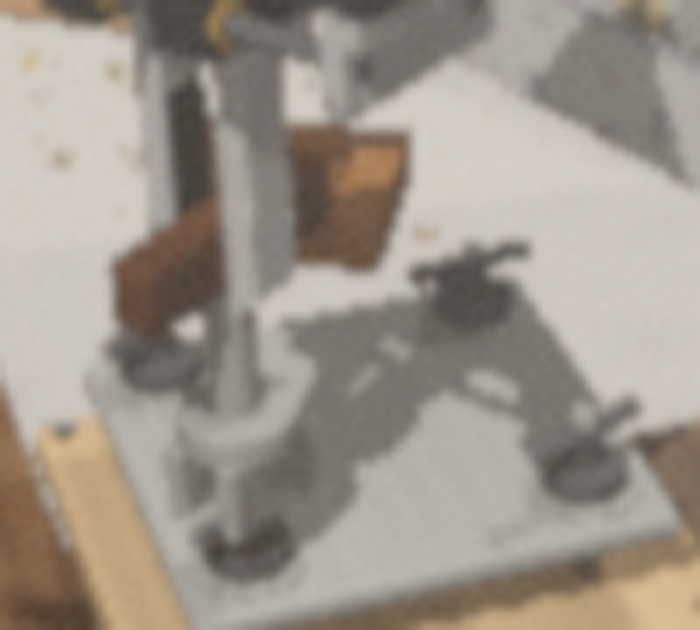

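View pics/n4t.png

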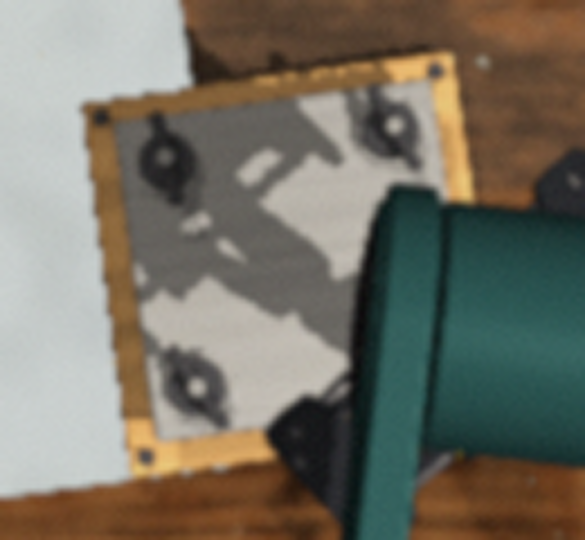

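Run:
```python
from h import *
s=np.load('top0.npy',allow_pickle=True).item(); t=np.load('side0.npy',allow_pickle=True).item()
A=ray(t,np.array([[415,275],[527,248]])/7-.5+[245,200],.078)[:,:2]*1e3; d=A[1]-A[0]; print(A,np.linalg.norm(d),np.degrees(np.arctan2(d[1],d[0])))
A=ray(s,np.array([[180,200],[157,120]])/4.5-.5+[270,210],.078)[:,:2]*1e3; d=A[1]-A[0]; print(A,np.linalg.norm(d),np.degrees(np.arctan2(d[1],d[0])))
big=cv2.imread('pics/n4t.png')[90:230,110:230]; cv2.imwrite('pics/n4ta.png',cv2.resize(big,None,fx=4,fy=4,interpolation=cv2.INTER_CUBIC))
```

```text
[[549.5344387  111.24488139]
 [592.62824761 118.84751569]] 43.75930088703821 10.00520045519395
[[548.98748243 107.39642947]
 [589.79758326 117.96229301]] 42.155685279301515 14.515334776036035
```

View pics/n4ta.png

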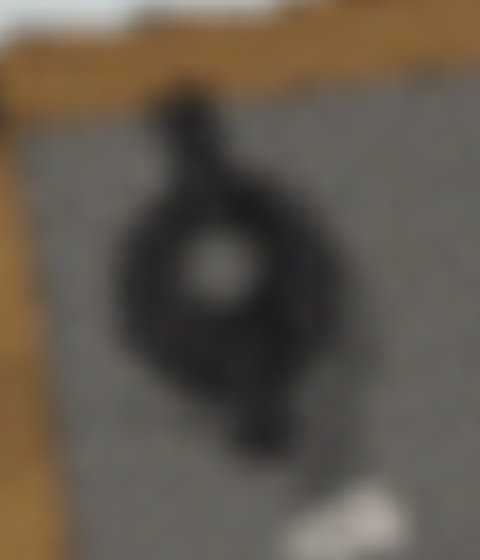

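move_arm(
  delta_pos=[
    [0,0,-2],
    [0,0,-4],
    [0,0,-6],
    [0,0,-8],
    [0,0,-10],
    [0,0,-10],
    [0,0,-10],
    [0,0,-10],
    [0,0,-10],
    [0,0,-10],
  ],
  yaw=[0,0,0,0,0,0,0,0,0,0],
)

```text
clock: 11.38
position: [0.468, -0.0139, 0.1567]
tool_rot: [-0.346, 0.938, -0.0, 0.0]
force: [0.5, 0.2, -3.3]
opening: 0.0176
```

Run:
```python
from h import *
st()
```

```text
t 11.38 pos [468.  -13.9 156.7] yaw 220.47 tilt [0.02 0.  ] F [ 0.54  0.23 -3.28] M [ 0.08  -0.118 -0.031] op 17.57
```

move_arm(
  delta_pos=[
    [0,0,0],
    [0,0,0],
    [0,0,0],
    [0,0,0],
    [0,0,0],
    [0,0,0],
    [0,0,0],
    [0,0,0],
    [0,0,0],
    [0,0,0],
  ],
  yaw=[-4,-8,-12,-16,-20,-24,-28,-32,-35,-37],
)

```text
clock: 12.22
position: [0.4679, -0.0137, 0.1566]
tool_rot: [-0.029, 1.0, 0.0, 0.0]
force: [0.2, 1.4, -2.3]
opening: 0.0179
```

Run:
```python
from h import *
st()
```

```text
t 12.22 pos [467.9 -13.7 156.6] yaw 183.35 tilt [0.   0.02] F [ 0.16  1.39 -2.25] M [ 0.071 -0.04   0.034] op 17.85
```

move_arm(
  delta_pos=[
    [0,0,0],
    [0,0,10],
    [0,0,25],
    [10,1,38],
    [30,3,38],
    [55,6,38],
    [80,9,38],
    [105,11,38],
    [115,12,36],
    [115,12,32],
  ],
  yaw=[7,7,7,10,13,16,19,22,25,25],
)

```text
clock: 13.05
position: [0.5853, -0.0017, 0.189]
tool_rot: [-0.245, 0.969, -0.0, 0.001]
force: [0.5, -0.1, -3.2]
opening: 0.0174
```

move_arm(
  delta_pos=[
    [0,0,0],
    [0,0,0],
    [0,0,-3],
    [0,0,-6],
    [0,0,-9],
    [0,0,-12],
    [0,0,-15],
    [0,0,-18],
    [0,0,-20],
    [0,0,-22],
  ],
  yaw=[0,0,0,0,0,0,0,0,0,0],
)

```text
clock: 13.88
position: [0.5828, -0.0019, 0.1661]
tool_rot: [-0.246, 0.969, 0.0, -0.0]
force: [0.2, -0.1, -2.5]
opening: 0.0178
```

Run:
```python
from h import *
st()
crop('side','n5.png',245,345,200,290,7)
crop('top','n5t.png',285,385,215,315,6)
```

```text
t 13.88 pos [582.8  -1.9 166.1] yaw 208.46 tilt [-0.02  0.01] F [ 0.2  -0.11 -2.46] M [ 0.049 -0.096 -0.017] op 17.8
```

View pics/n5.png

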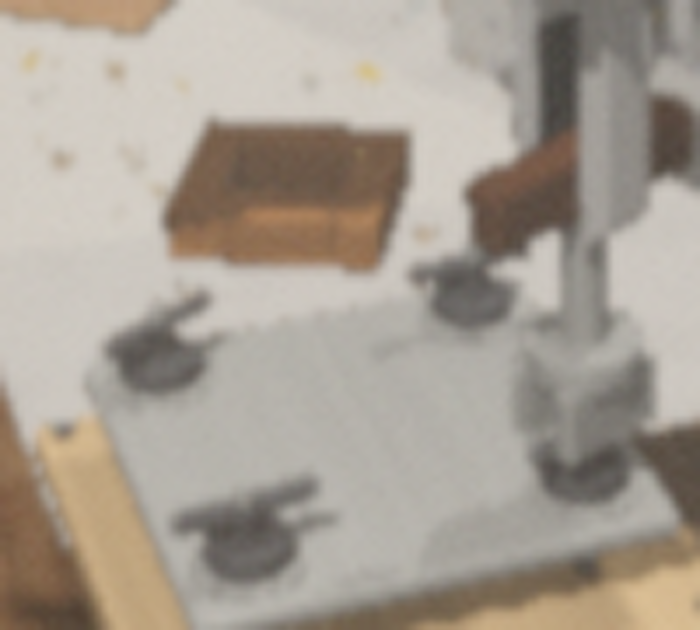

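View pics/n5t.png

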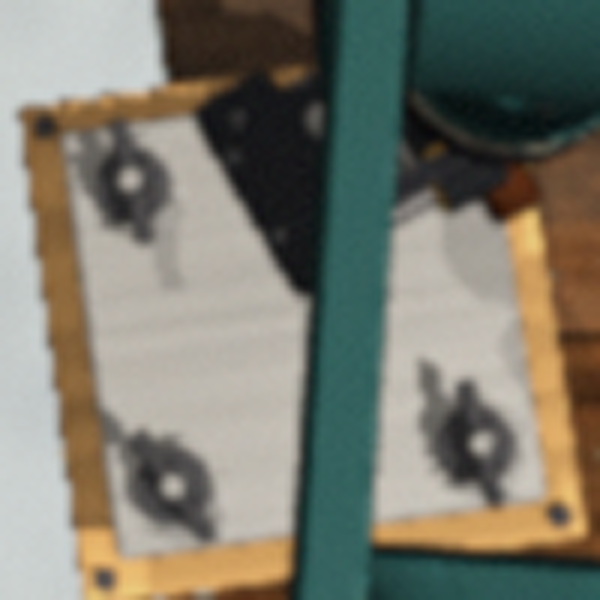

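move_arm(
  delta_pos=[
    [0,0,-2],
    [0,0,-4],
    [0,0,-6],
    [0,0,-8],
    [0,0,-10],
    [0,0,-10],
    [0,0,-10],
    [0,0,-10],
    [0,0,-10],
    [0,0,-10],
  ],
  yaw=[0,0,0,0,0,0,0,0,0,0],
)

```text
clock: 14.82
position: [0.583, -0.0018, 0.1567]
tool_rot: [-0.246, 0.969, -0.0, 0.0]
force: [0.5, 0.7, -2.8]
opening: 0.0179
```

Run:
```python
from h import *
st()
```

```text
t 14.82 pos [583.   -1.8 156.7] yaw 208.47 tilt [0.02 0.  ] F [ 0.46  0.7  -2.78] M [ 0.056 -0.159 -0.004] op 17.92
```

Then I turn b and move on to d, at (455.3, 101.3) with its bar at 34.5°.

move_arm(
  delta_pos=[
    [0,0,0],
    [0,0,0],
    [0,0,0],
    [0,0,0],
    [0,0,0],
    [0,0,0],
    [0,0,0],
    [0,0,0],
    [0,0,0],
    [0,0,0],
  ],
  yaw=[-4,-8,-12,-16,-20,-24,-28,-32,-35,-37],
)

```text
clock: 15.65
position: [0.5826, -0.001, 0.1566]
tool_rot: [0.075, 0.997, 0.001, -0.0]
force: [-0.9, 0.3, -2.5]
opening: 0.0177
```

Run:
```python
from h import *
st()
```

```text
t 15.65 pos [582.6  -1.  156.6] yaw 171.37 tilt [-0.04  0.1 ] F [-0.87  0.29 -2.49] M [0.492 0.032 0.058] op 17.73
```

move_arm(
  delta_pos=[
    [0,0,0],
    [0,0,10],
    [0,0,25],
    [-14,11,38],
    [-36,29,38],
    [-60,48,38],
    [-85,69,38],
    [-110,89,38],
    [-128,103,36],
    [-128,103,32],
  ],
  yaw=[7,7,7,13,19,25,31,37,43,43],
)

```text
clock: 16.48
position: [0.4526, 0.1036, 0.1906]
tool_rot: [-0.298, 0.955, 0.001, 0.001]
force: [-0.2, -0.3, -2.6]
opening: 0.0179
```

move_arm(
  delta_pos=[
    [0,0,0],
    [0,0,0],
    [0,0,-3],
    [0,0,-6],
    [0,0,-9],
    [0,0,-12],
    [0,0,-15],
    [0,0,-18],
    [0,0,-20],
    [0,0,-22],
  ],
  yaw=[0,0,0,0,0,0,0,0,0,0],
)

```text
clock: 17.32
position: [0.4549, 0.1011, 0.1661]
tool_rot: [-0.296, 0.955, 0.0, -0.0]
force: [-0.4, -0.0, -2.9]
opening: 0.0178
```

Run:
```python
from h import *
st()
crop('side','n6.png',245,345,200,290,7)
crop('top','n6t.png',285,385,215,315,6)
```

```text
t 17.32 pos [454.9 101.1 166.1] yaw 214.46 tilt [-0.02  0.  ] F [-0.38 -0.03 -2.89] M [ 0.068 -0.092 -0.044] op 17.81
```

View pics/n6.png

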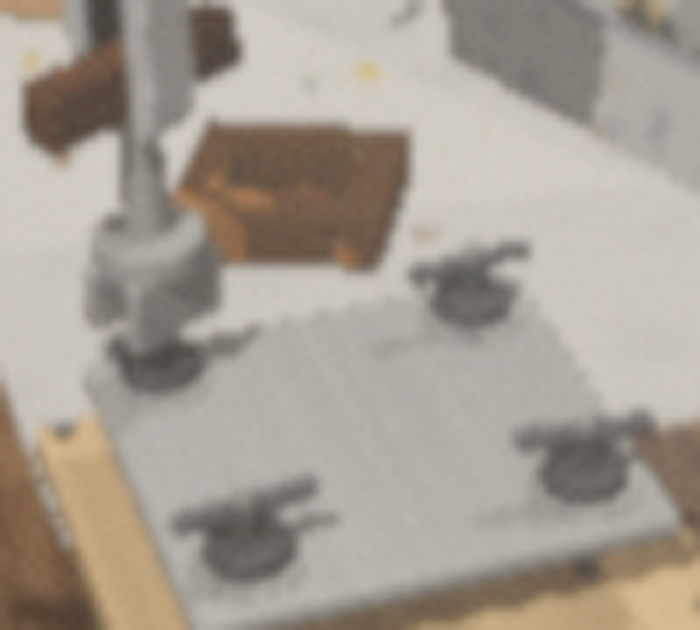

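View pics/n6t.png

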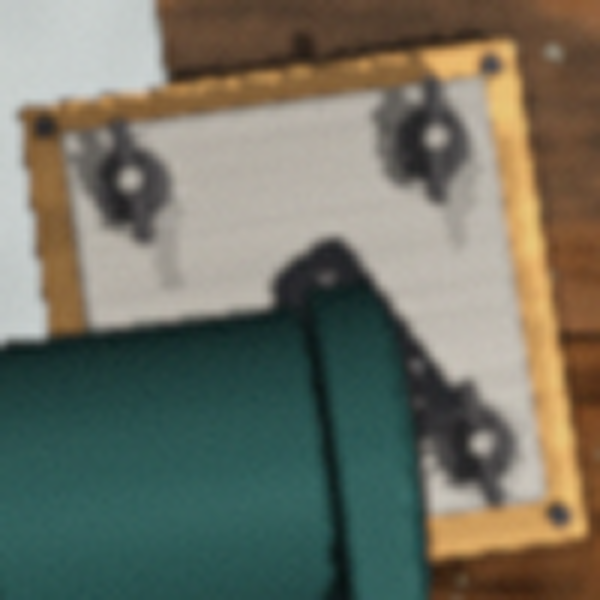

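move_arm(
  delta_pos=[
    [0,0,-2],
    [0,0,-4],
    [0,0,-6],
    [0,0,-8],
    [0,0,-10],
    [0,0,-10],
    [0,0,-10],
    [0,0,-10],
    [0,0,-10],
    [0,0,-10],
  ],
  yaw=[0,0,0,0,0,0,0,0,0,0],
)

```text
clock: 18.25
position: [0.455, 0.1012, 0.1567]
tool_rot: [-0.296, 0.955, 0.0, 0.0]
force: [0.6, -0.1, -2.7]
opening: 0.0175
```

Run:
```python
from h import *
st()
s=np.load('top0.npy',allow_pickle=True).item(); t=np.load('side0.npy',allow_pickle=True).item()
for n,e in dict(a=[[415,275],[527,248]],b=[[520,435],[650,420]],c=[[180,525],[315,485]]).items():
    A=ray(t,np.array(e)/7-.5+[245,200],.078)[:,:2]*1e3; d=A[1]-A[0]; print(n,A.mean(0),np.linalg.norm(d),np.degrees(np.arctan2(d[1],d[0])))
for n,e in dict(a=[[145,238],[117,123]],b=[[440,200],[430,80]],c=[[495,500],[466,385]]).items():
    A=ray(s,np.array(e)/6-.5+[285,215],.078)[:,:2]*1e3; d=A[1]-A[0]; print(n,A.mean(0),np.linalg.norm(d),np.degrees(np.arctan2(d[1],d[0])))
```

```text
t 18.25 pos [455.  101.2 156.7] yaw 214.47 tilt [0.01 0.01] F [ 0.64 -0.12 -2.66] M [ 0.133 -0.164  0.011] op 17.48
a [571.08134316 115.04619854] 43.75930088703821 10.00520045519395
b [584.34136693   1.73482791] 43.73493231440901 -3.613000754087507
c [469.53442686 -12.39151617] 46.37838118686229 12.886699057380516
a [570.51316578 114.03726068] 44.96649741449553 12.17800054790988
b [582.71955778  -1.39315073] 45.84040512044638 2.656711289261711
c [468.35974284 -14.27569645] 44.08660589936446 12.078229628137212
```

move_arm(
  delta_pos=[
    [0,0,0],
    [0,0,0],
    [0,0,0],
    [0,0,0],
    [0,0,0],
    [0,0,0],
    [0,0,0],
    [0,0,0],
    [0,0,0],
    [0,0,0],
  ],
  yaw=[-4,-8,-12,-16,-20,-24,-28,-32,-35,-37],
)

```text
clock: 19.08
position: [0.4548, 0.1016, 0.1566]
tool_rot: [0.023, 1.0, 0.001, -0.0]
force: [-0.9, 0.5, -2.3]
opening: 0.0178
```

Run:
```python
from h import *
st()
```

```text
t 19.08 pos [454.8 101.6 156.6] yaw 177.36 tilt [-0.01  0.06] F [-0.86  0.46 -2.31] M [ 0.28  -0.016  0.034] op 17.78
```

move_arm(
  delta_pos=[
    [0,0,0],
    [0,0,10],
    [0,0,25],
    [10,1,38],
    [30,3,38],
    [55,6,38],
    [80,9,38],
    [105,11,38],
    [116,13,36],
    [116,13,32],
  ],
  yaw=[7,7,7,8,9,10,11,12,13,13],
)

```text
clock: 19.92
position: [0.5735, 0.1143, 0.189]
tool_rot: [-0.09, 0.996, 0.0, 0.001]
force: [0.2, 0.2, -3.0]
opening: 0.0177
```

move_arm(
  delta_pos=[
    [0,0,0],
    [0,0,0],
    [0,0,-3],
    [0,0,-6],
    [0,0,-9],
    [0,0,-12],
    [0,0,-15],
    [0,0,-18],
    [0,0,-20],
    [0,0,-22],
  ],
  yaw=[0,0,0,0,0,0,0,0,0,0],
)

```text
clock: 20.75
position: [0.5708, 0.1141, 0.1661]
tool_rot: [-0.091, 0.996, 0.0, -0.0]
force: [-0.6, -0.7, -2.8]
opening: 0.0178
```

Run:
```python
from h import *
st()
crop('side','n7.png',245,345,200,290,7)
crop('top','n7t.png',285,385,215,315,6)
```

```text
t 20.75 pos [570.8 114.1 166.1] yaw 190.47 tilt [-0.02  0.  ] F [-0.6  -0.69 -2.82] M [ 0.099 -0.142 -0.008] op 17.77
```

View pics/n7.png

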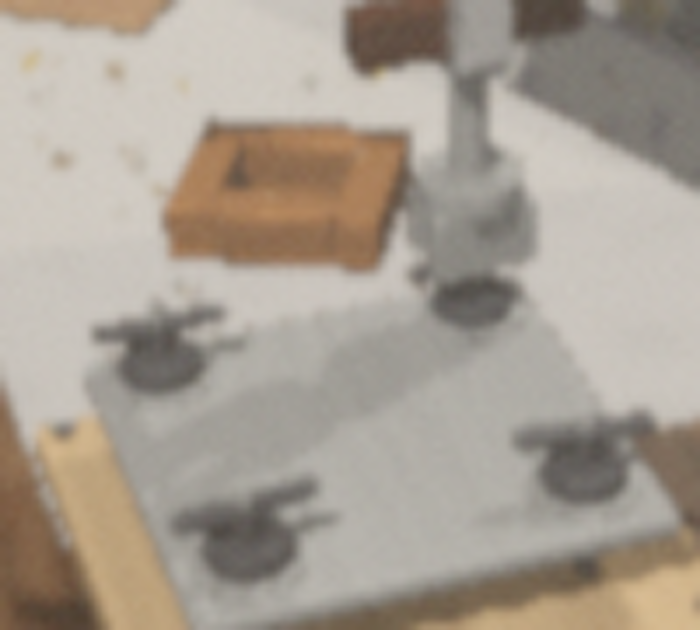

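View pics/n7t.png

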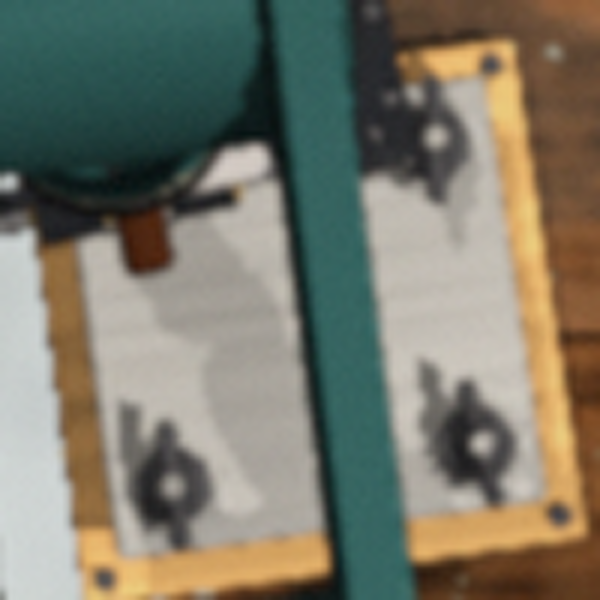

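move_arm(
  delta_pos=[
    [0,0,-2],
    [0,0,-4],
    [0,0,-6],
    [0,0,-8],
    [0,0,-10],
    [0,0,-10],
    [0,0,-10],
    [0,0,-10],
    [0,0,-10],
    [0,0,-10],
  ],
  yaw=[0,0,0,0,0,0,0,-2,-5,-8],
)

```text
clock: 21.68
position: [0.5709, 0.1145, 0.1566]
tool_rot: [-0.02, 1.0, 0.0, -0.0]
force: [0.2, 0.6, -3.0]
opening: 0.0179
```

Run:
```python
from h import *
st()
```

```text
t 21.68 pos [570.9 114.5 156.6] yaw 182.34 tilt [-0.    0.06] F [ 0.22  0.62 -3.01] M [ 0.187 -0.084  0.065] op 17.85
```

move_arm(
  delta_pos=[
    [0,0,0],
    [0,0,0],
    [0,0,0],
    [0,0,0],
    [0,0,0],
    [0,0,0],
    [0,0,0],
    [0,0,0],
    [0,0,0],
    [0,0,0],
  ],
  yaw=[-3,-6,-9,-12,-14,-15,-15,-15,-15,-15],
)

```text
clock: 22.52
position: [0.5709, 0.1144, 0.1567]
tool_rot: [0.109, 0.994, 0.0, 0.0]
force: [-0.2, 1.8, -2.3]
opening: 0.0178
```

Run:
```python
from h import *
st()
```

```text
t 22.52 pos [570.9 114.4 156.7] yaw 167.5 tilt [0.01 0.04] F [-0.16  1.79 -2.34] M [ 0.39  -0.002  0.097] op 17.83
```

move_arm(
  delta_pos=[
    [0,0,0],
    [0,0,0],
    [0,0,0],
    [0,0,0],
    [0,0,0],
    [0,0,0],
    [0,0,0],
    [0,0,0],
    [0,0,0],
    [0,0,0],
  ],
  yaw=[-1,-2,-3,-4,-5,-5,-5,-5,-5,-5],
)

```text
clock: 23.35
position: [0.571, 0.1143, 0.1566]
tool_rot: [0.152, 0.988, 0.0, 0.0]
force: [-1.1, 1.9, -1.6]
opening: 0.0176
```

Run:
```python
from h import *
st()
```

```text
t 23.35 pos [571.  114.3 156.6] yaw 162.48 tilt [0.01 0.02] F [-1.14  1.86 -1.59] M [ 0.649 -0.041  0.064] op 17.63
```

move_arm(
  delta_pos=[
    [0,0,0],
    [0,0,0],
    [0,0,0],
    [0,0,0],
    [0,0,0],
    [0,0,0],
    [0,0,0],
    [0,0,0],
    [0,0,0],
    [0,0,0],
  ],
  yaw=[-1,-2,-3,-4,-5,-5,-5,-5,-5,-5],
)

```text
clock: 24.18
position: [0.571, 0.1142, 0.1565]
tool_rot: [0.195, 0.981, 0.0, 0.0]
force: [-0.0, 3.0, -1.7]
opening: 0.0178
```

Run:
```python
from h import *
st()
```

```text
t 24.18 pos [571.  114.2 156.5] yaw 157.47 tilt [0.01 0.01] F [-0.01  2.97 -1.7 ] M [ 0.663 -0.163  0.062] op 17.77
```

move_arm(
  delta_pos=[
    [0,0,0],
    [0,0,0],
    [0,0,0],
    [0,0,0],
    [0,0,0],
    [0,0,0],
    [0,0,0],
    [0,0,0],
    [0,0,0],
    [0,0,0],
  ],
  yaw=[-1,-2,-3,-4,-5,-5,-5,-5,-5,-5],
)

```text
clock: 25.02
position: [0.571, 0.1142, 0.1565]
tool_rot: [0.238, 0.971, 0.0, 0.0]
force: [-0.2, 3.0, -2.1]
opening: 0.0177
```

Run:
```python
from h import *
st()
```

```text
t 25.02 pos [571.  114.2 156.5] yaw 152.47 tilt [0.01 0.01] F [-0.23  3.   -2.1 ] M [ 0.685 -0.195  0.026] op 17.7
```

move_arm(
  delta_pos=[
    [0,0,0],
    [0,0,0],
    [0,0,0],
    [0,0,0],
    [0,0,0],
    [0,0,0],
    [0,0,0],
    [0,0,0],
    [0,0,0],
    [0,0,0],
  ],
  yaw=[-1,-2,-3,-4,-5,-5,-5,-5,-5,-5],
)

```text
clock: 25.85
position: [0.571, 0.1142, 0.1565]
tool_rot: [0.28, 0.96, 0.0, 0.0]
force: [0.2, 2.6, -1.1]
opening: 0.0176
```

Run:
```python
from h import *
st()
crop('side','n8.png',270,350,180,270,7)
```

```text
t 25.85 pos [571.  114.2 156.5] yaw 147.48 tilt [0.01 0.01] F [ 0.21  2.65 -1.11] M [ 0.793 -0.275  0.276] op 17.57
```

View pics/n8.png

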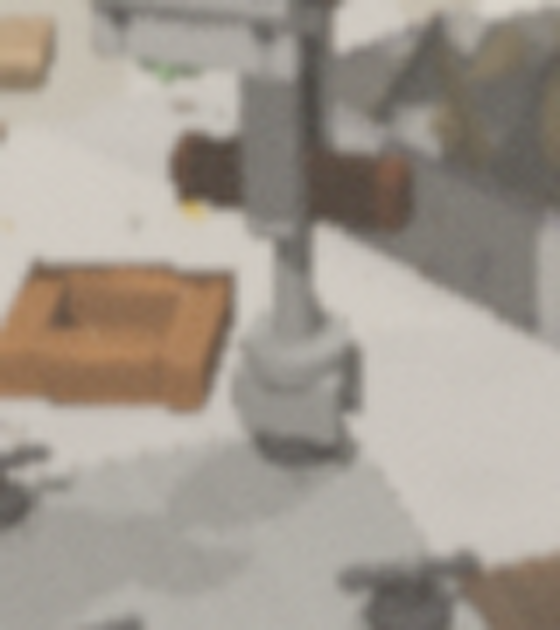

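move_arm(
  delta_pos=[
    [0,0,0],
    [0,0,0],
    [0,0,0],
    [0,0,0],
    [0,0,0],
    [0,0,0],
    [0,0,0],
    [0,0,0],
    [0,0,0],
    [0,0,0],
  ],
  yaw=[-1,-2,-2.5,-2.5,-2.5,-2.5,-2.5,-2.5,-2.5,-2.5],
)

```text
clock: 26.73
position: [0.571, 0.1142, 0.1566]
tool_rot: [0.301, 0.954, 0.0, 0.0]
force: [-0.6, 3.8, -2.2]
opening: 0.0181
```

Run:
```python
from h import *
st()
```

```text
t 26.73 pos [571.  114.2 156.6] yaw 144.97 tilt [0.01 0.  ] F [-0.58  3.76 -2.22] M [ 0.81  -0.293  0.393] op 18.06
```

move_arm(
  delta_pos=[
    [0,0,0],
    [0,0,0],
    [0,0,0],
    [0,0,0],
    [0,0,0],
    [0,0,10],
    [0,0,24],
    [-4,-5,38],
    [-20,-25,38],
    [-42,-52,38],
  ],
  yaw=[-1.5,-1.5,5,11,14.3,14.3,14.3,18,24,30],
)

```text
clock: 27.57
position: [0.5298, 0.0617, 0.1961]
tool_rot: [0.041, 0.999, -0.001, 0.001]
force: [0.7, -1.3, -2.2]
opening: 0.0177
```

move_arm(
  delta_pos=[
    [-24,-30,0],
    [-46,-57,0],
    [-61,-76,0],
    [-61,-76,-5],
    [-61,-76,-8],
    [-61,-76,-12],
    [-61,-76,-16],
    [-61,-76,-20],
    [-61,-76,-24],
    [-61,-76,-28],
  ],
  yaw=[6,12,16,16,16,16,16,16,16,16],
)

```text
clock: 28.4
position: [0.4681, -0.0134, 0.1658]
tool_rot: [-0.096, 0.995, 0.0, -0.0]
force: [0.2, -0.1, -3.4]
opening: 0.0181
```

Run:
```python
from h import *
st()
crop('side','n9.png',245,345,200,290,7)
crop('top','n9t.png',285,385,215,315,6)
```

```text
t 28.4 pos [468.1 -13.4 165.8] yaw 191.02 tilt [-0.05  0.  ] F [ 0.19 -0.08 -3.4 ] M [ 0.08  -0.129 -0.   ] op 18.1
```

View pics/n9.png

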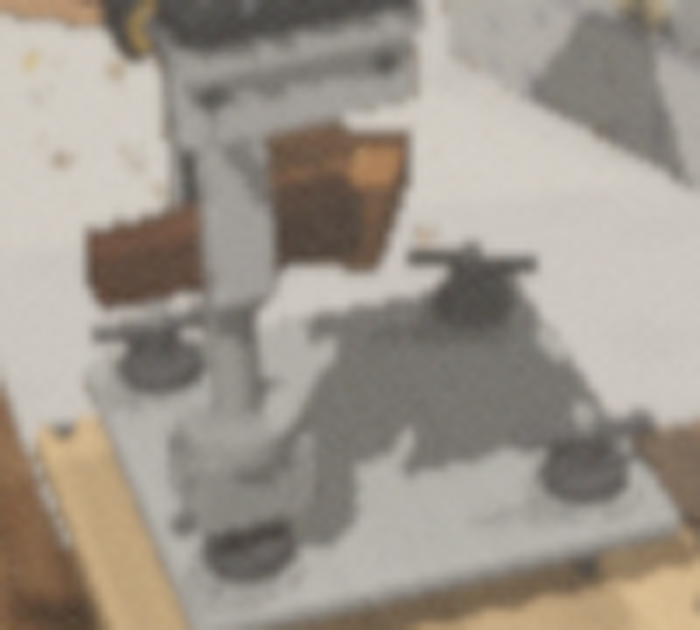

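View pics/n9t.png

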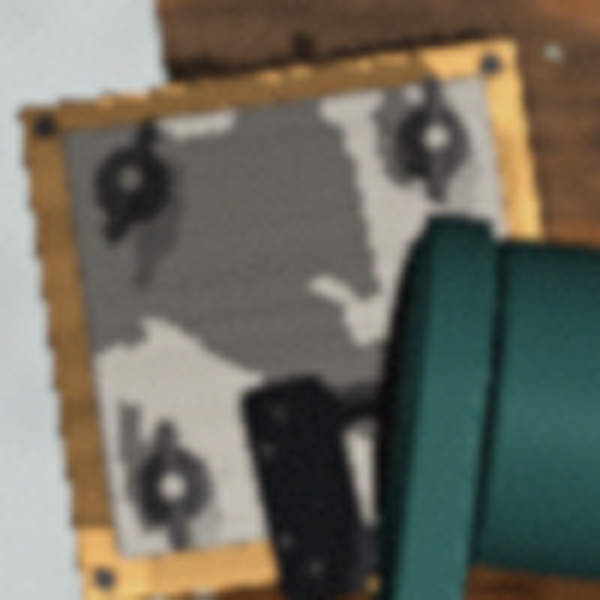

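move_arm(
  delta_pos=[
    [0,0,-2],
    [0,0,-4],
    [0,0,-6],
    [0,0,-8],
    [0,0,-9],
    [0,0,-9],
    [0,0,-9],
    [0,0,-9],
    [0,0,-9],
    [0,0,-9],
  ],
  yaw=[0,0,0,0,0,0,0,-2,-5,-8],
)

```text
clock: 29.33
position: [0.4679, -0.0136, 0.1577]
tool_rot: [-0.025, 1.0, 0.0, 0.0]
force: [-0.4, 0.3, -3.2]
opening: 0.0181
```

Run:
```python
from h import *
st()
```

```text
t 29.33 pos [467.9 -13.6 157.7] yaw 182.83 tilt [0.   0.05] F [-0.42  0.31 -3.22] M [ 0.188 -0.106  0.094] op 18.06
```

move_arm(
  delta_pos=[
    [0,0,0],
    [0,0,0],
    [0,0,0],
    [0,0,0],
    [0,0,0],
    [0,0,0],
    [0,0,0],
    [0,0,0],
    [0,0,0],
    [0,0,0],
  ],
  yaw=[-3,-6,-9,-12,-14,-15,-15,-15,-15,-15],
)

```text
clock: 30.17
position: [0.468, -0.0136, 0.1576]
tool_rot: [0.105, 0.995, 0.0, 0.0]
force: [-1.2, 1.5, -1.9]
opening: 0.018
```

Run:
```python
from h import *
st()
```

```text
t 30.17 pos [468.  -13.6 157.6] yaw 168.0 tilt [0.01 0.04] F [-1.24  1.53 -1.91] M [ 0.467 -0.036  0.078] op 18.04
```

move_arm(
  delta_pos=[
    [0,0,0],
    [0,0,0],
    [0,0,0],
    [0,0,0],
    [0,0,0],
    [0,0,0],
    [0,0,0],
    [0,0,0],
    [0,0,0],
    [0,0,0],
  ],
  yaw=[-1,-2,-3,-4,-5,-5,-5,-5,-5,-5],
)

```text
clock: 31.0
position: [0.468, -0.0137, 0.1576]
tool_rot: [0.148, 0.989, 0.0, 0.0]
force: [0.1, 2.6, -0.7]
opening: 0.0178
```

Run:
```python
from h import *
st()
```

```text
t 31.0 pos [468.  -13.7 157.6] yaw 162.98 tilt [0.02 0.03] F [ 0.09  2.6  -0.69] M [ 0.805 -0.105  0.129] op 17.8
```

move_arm(
  delta_pos=[
    [0,0,0],
    [0,0,0],
    [0,0,0],
    [0,0,0],
    [0,0,0],
    [0,0,0],
    [0,0,0],
    [0,0,0],
    [0,0,0],
    [0,0,0],
  ],
  yaw=[-1,-2,-3,-4,-5,-5,-5,-5,-5,-5],
)

```text
clock: 31.83
position: [0.4681, -0.0138, 0.1576]
tool_rot: [0.191, 0.982, 0.0, 0.0]
force: [-0.9, 2.8, -0.2]
opening: 0.0179
```

Run:
```python
from h import *
st()
```

```text
t 31.83 pos [468.1 -13.8 157.6] yaw 157.98 tilt [0.02 0.01] F [-0.9   2.82 -0.24] M [ 0.9   -0.162  0.344] op 17.92
```

move_arm(
  delta_pos=[
    [0,0,0],
    [0,0,0],
    [0,0,0],
    [0,0,0],
    [0,0,0],
    [0,0,0],
    [0,0,0],
    [0,0,0],
    [0,0,0],
    [0,0,0],
  ],
  yaw=[-1,-2,-2.5,-2.5,-2.5,-2.5,-2.5,-2.5,-2.5,-2.5],
)

```text
clock: 32.67
position: [0.468, -0.0139, 0.1576]
tool_rot: [0.212, 0.977, 0.0, 0.0]
force: [-0.5, 2.9, 0.5]
opening: 0.0177
```

Run:
```python
from h import *
st()
```

```text
t 32.67 pos [468.  -13.9 157.6] yaw 155.47 tilt [0.02 0.  ] F [-0.46  2.86  0.46] M [ 0.856 -0.214  0.5  ] op 17.7
```

move_arm(
  delta_pos=[
    [0,0,0],
    [0,0,0],
    [0,0,0],
    [0,0,0],
    [0,0,10],
    [0,0,24],
    [4,0,37],
    [20,2,37],
    [45,5,37],
    [72,7,37],
  ],
  yaw=[5,10,14.5,14.5,14.5,14.5,16,18,21,23.7],
)

```text
clock: 33.5
position: [0.5404, -0.0077, 0.1957]
tool_rot: [0.008, 1.0, -0.001, 0.0]
force: [0.1, 0.4, -2.3]
opening: 0.018
```

move_arm(
  delta_pos=[
    [24,3,0],
    [43,5,0],
    [43,5,0],
    [43,5,-5],
    [43,5,-8],
    [43,5,-12],
    [43,5,-16],
    [43,5,-20],
    [43,5,-24],
    [43,5,-28],
  ],
  yaw=[0,0,0,0,0,0,0,0,0,0],
)

```text
clock: 34.33
position: [0.5826, -0.0019, 0.1662]
tool_rot: [0.007, 1.0, -0.0, 0.0]
force: [-0.3, 0.2, -3.4]
opening: 0.0178
```

Run:
```python
from h import *
st()
crop('side','n10.png',245,345,200,290,7)
crop('top','n10t.png',285,385,215,315,6)
```

```text
t 34.33 pos [582.6  -1.9 166.2] yaw 179.16 tilt [ 0. -0.] F [-0.33  0.2  -3.42] M [ 0.047 -0.113 -0.025] op 17.78
```

View pics/n10.png

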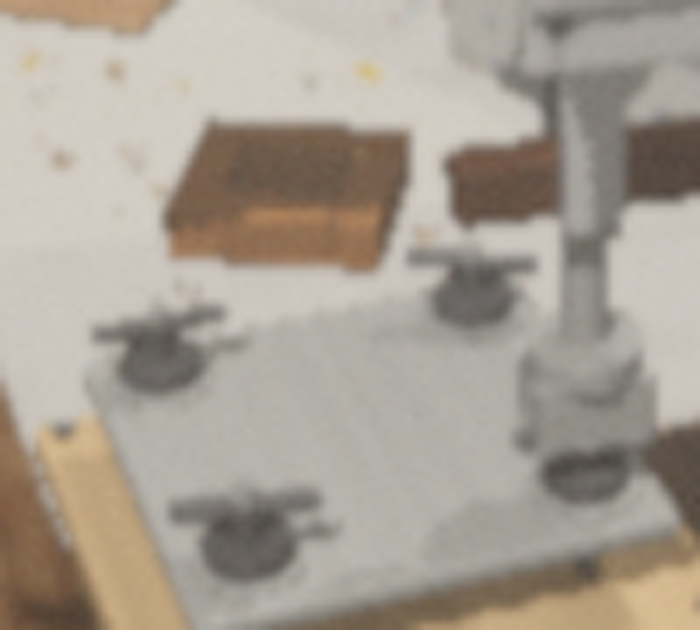

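View pics/n10t.png

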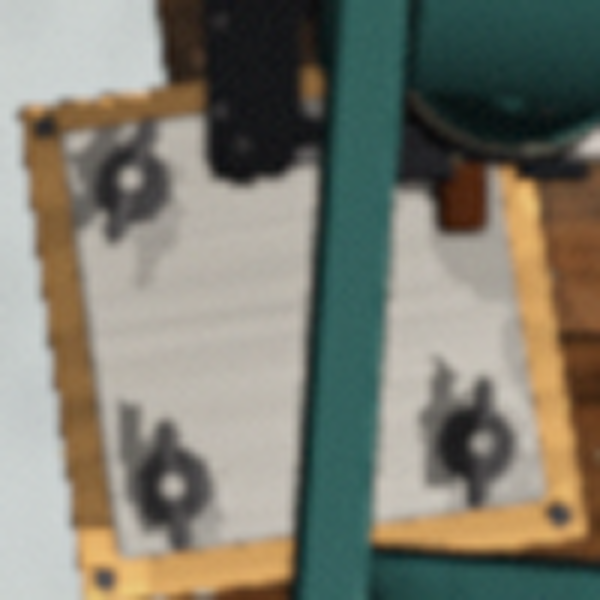

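Run:
```python
from h import *
s=np.load('top0.npy',allow_pickle=True).item(); t=np.load('side0.npy',allow_pickle=True).item()
for n,e in dict(a=[[412,257],[535,264]],c=[[172,508],[320,498]],d=[[98,335],[222,312]]).items():
    A=ray(t,np.array(e)/7-.5+[245,200],.078)[:,:2]*1e3; d=A[1]-A[0]; print(n,A.mean(0),np.linalg.norm(d),np.degrees(np.arctan2(d[1],d[0])))
for n,e in dict(a=[[115,238],[150,125]],c=[[475,505],[487,383]],d=[[181,545],[165,425]]).items():
    A=ray(s,np.array(e)/6-.5+[285,215],.078)[:,:2]*1e3; d=A[1]-A[0]; print(n,A.mean(0),np.linalg.norm(d),np.degrees(np.arctan2(d[1],d[0])))
```

```text
a [571.90595254 115.48261942] 44.94459974332956 -21.599340564231785
c [469.07787484 -11.23603457] 47.226014639707 -8.464961557791323
d [456.76228791 103.08309817] 44.244852466322754 4.540669184567423
a [570.11562341 113.45482746] 44.86977467719283 -18.583408663681148
c [467.80153887 -14.45835355] 45.70860261125662 -7.818052796374093
d [455.77091477 101.20413975] 44.9630549311839 6.118881192857725
```

move_arm(
  delta_pos=[
    [0,0,-2],
    [0,0,-4],
    [0,0,-6],
    [0,0,-8],
    [0,0,-9],
    [0,0,-9],
    [0,0,-9],
    [0,0,-9],
    [0,0,-9],
    [0,0,-9],
  ],
  yaw=[0,0,0,0,0,0,0,-2,-5,-8],
)

```text
clock: 35.27
position: [0.5828, -0.001, 0.1576]
tool_rot: [0.078, 0.997, 0.001, -0.0]
force: [-0.1, 2.1, -2.7]
opening: 0.0176
```

Run:
```python
from h import *
st()
```

```text
t 35.27 pos [582.8  -1.  157.6] yaw 171.05 tilt [-0.01  0.12] F [-0.07  2.07 -2.73] M [ 0.502 -0.019  0.062] op 17.63
```

move_arm(
  delta_pos=[
    [0,0,0],
    [0,0,0],
    [0,0,0],
    [0,0,0],
    [0,0,0],
    [0,0,0],
    [0,0,0],
    [0,0,0],
    [0,0,0],
    [0,0,0],
  ],
  yaw=[-3,-6,-9,-12,-13,-13.5,-13.5,-13.5,-13.5,-13.5],
)

```text
clock: 36.1
position: [0.5829, -0.0015, 0.1576]
tool_rot: [0.193, 0.981, 0.0, -0.0]
force: [-0.2, 3.3, -2.7]
opening: 0.0178
```

Run:
```python
from h import *
st()
```

```text
t 36.1 pos [582.9  -1.5 157.6] yaw 157.71 tilt [0.   0.04] F [-0.21  3.29 -2.67] M [0.903 0.003 0.045] op 17.76
```

move_arm(
  delta_pos=[
    [0,1,0],
    [0,1,0],
    [0,1,0],
    [0,1,0],
    [0,1,0],
    [0,1,0],
    [0,1,0],
    [0,1,0],
    [0,1,0],
    [0,1,0],
  ],
  yaw=[-1,-2,-3,-4,-5,-5,-5,-5,-5,-5],
)

```text
clock: 36.93
position: [0.583, -0.0008, 0.1575]
tool_rot: [0.236, 0.972, 0.0, 0.0]
force: [-1.1, 3.6, -2.0]
opening: 0.0179
```

Run:
```python
from h import *
st()
```

```text
t 36.93 pos [583.   -0.8 157.5] yaw 152.67 tilt [0.01 0.01] F [-1.05  3.56 -2.02] M [ 0.746 -0.143  0.045] op 17.92
```

move_arm(
  delta_pos=[
    [0,0,0],
    [0,0,0],
    [0,0,0],
    [0,0,0],
    [0,0,0],
    [0,0,0],
    [0,0,0],
    [0,0,0],
    [0,0,0],
    [0,0,0],
  ],
  yaw=[-1,-2,-3,-4,-5,-5,-5,-5,-5,-5],
)

```text
clock: 37.77
position: [0.583, -0.0009, 0.1576]
tool_rot: [0.278, 0.96, 0.0, 0.0]
force: [0.3, 3.4, -1.5]
opening: 0.0179
```

Run:
```python
from h import *
st()
```

```text
t 37.77 pos [583.   -0.9 157.6] yaw 147.67 tilt [0.01 0.  ] F [ 0.33  3.38 -1.53] M [ 0.851 -0.161  0.071] op 17.94
```

move_arm(
  delta_pos=[
    [0,0,0],
    [0,0,0],
    [0,0,0],
    [0,0,0],
    [0,0,0],
    [0,0,0],
    [0,0,0],
    [0,0,0],
    [0,0,0],
    [0,0,0],
  ],
  yaw=[-1,-2,-3,-4,-5,-5,-5,-5,-5,-5],
)

```text
clock: 38.6
position: [0.583, -0.0008, 0.1575]
tool_rot: [0.32, 0.947, 0.0, 0.0]
force: [-0.1, 3.6, -1.0]
opening: 0.0178
```

Run:
```python
from h import *
st()
```

```text
t 38.6 pos [583.   -0.8 157.5] yaw 142.67 tilt [0.01 0.  ] F [-0.14  3.58 -0.97] M [ 0.832 -0.234  0.047] op 17.84
```

move_arm(
  delta_pos=[
    [0,0,0],
    [0,0,0],
    [0,0,0],
    [0,0,0],
    [0,0,0],
    [0,0,0],
    [0,0,0],
    [0,0,0],
    [0,0,0],
    [0,0,0],
  ],
  yaw=[-1,-2,-3,-4,-5,-5,-5,-5,-5,-5],
)

```text
clock: 39.43
position: [0.583, -0.0009, 0.1575]
tool_rot: [0.361, 0.933, 0.0, 0.0]
force: [1.5, 3.0, -1.6]
opening: 0.0177
```

Run:
```python
from h import *
st()
```

```text
t 39.43 pos [583.   -0.9 157.5] yaw 137.67 tilt [0.01 0.  ] F [ 1.48  3.04 -1.65] M [ 0.785 -0.344  0.051] op 17.73
```

move_arm(
  delta_pos=[
    [0,0,0],
    [0,0,0],
    [0,0,0],
    [0,0,0],
    [0,0,0],
    [0,0,0],
    [0,0,0],
    [0,0,0],
    [0,0,0],
    [0,0,0],
  ],
  yaw=[-1,-2,-3,-4,-5,-5,-5,-5,-5,-5],
)

```text
clock: 40.27
position: [0.583, -0.0009, 0.1575]
tool_rot: [0.401, 0.916, 0.0, 0.0]
force: [0.3, 1.9, -1.7]
opening: 0.0179
```

Run:
```python
from h import *
st()
```

```text
t 40.27 pos [583.   -0.9 157.5] yaw 132.67 tilt [ 0.01 -0.  ] F [ 0.31  1.93 -1.74] M [ 0.746 -0.386  0.022] op 17.88
```

move_arm(
  delta_pos=[
    [0,0,0],
    [0,0,0],
    [0,0,0],
    [0,0,0],
    [0,0,0],
    [0,0,0],
    [0,0,0],
    [0,0,0],
    [0,0,0],
    [0,0,0],
  ],
  yaw=[-1,-2,-3,-4,-5,-5,-5,-5,-5,-5],
)

```text
clock: 41.1
position: [0.583, -0.0007, 0.1575]
tool_rot: [0.441, 0.898, 0.0, 0.0]
force: [1.5, 2.2, -1.9]
opening: 0.018
```

Run:
```python
from h import *
st()
```

```text
t 41.1 pos [583.   -0.7 157.5] yaw 127.68 tilt [0.02 0.02] F [ 1.48  2.17 -1.93] M [ 0.921 -0.645  0.154] op 18.02
```

move_arm(
  delta_pos=[
    [0,0,0],
    [0,0,0],
    [0,0,0],
    [0,0,0],
    [0,0,0],
    [0,0,0],
    [0,0,0],
    [0,0,0],
    [0,0,0],
    [0,0,0],
  ],
  yaw=[-1,-2,-3,-4,-5,-5.5,-5.5,-5.5,-5.5,-5.5],
)

```text
clock: 41.93
position: [0.583, -0.0009, 0.1575]
tool_rot: [0.483, 0.875, 0.0, 0.0]
force: [3.1, 3.4, -3.7]
opening: 0.0176
```

Run:
```python
from h import *
st()
```

```text
t 41.93 pos [583.   -0.9 157.5] yaw 122.17 tilt [0.01 0.  ] F [ 3.14  3.43 -3.68] M [ 0.915 -0.78   0.389] op 17.59
```

move_arm(
  delta_pos=[
    [0,0,0],
    [0,0,0],
    [0,0,0],
    [0,0,0],
    [0,0,0],
    [0,0,10],
    [0,0,24],
    [-5,4,37],
    [-25,20,37],
    [-50,40,37],
  ],
  yaw=[-1.5,-1.5,5,11,14.3,14.3,14.3,20,26.5,33],
)

```text
clock: 42.77
position: [0.5332, 0.0367, 0.1959]
tool_rot: [0.215, 0.977, -0.002, 0.001]
force: [-0.4, 0.7, -2.9]
opening: 0.0178
```

move_arm(
  delta_pos=[
    [-24,20,0],
    [-50,40,0],
    [-70,55,0],
    [-78,62,0],
    [-78,62,0],
    [-78,62,-5],
    [-78,62,-11],
    [-78,62,-17],
    [-78,62,-23],
    [-78,62,-28],
  ],
  yaw=[6,12,18,24,29.6,29.6,29.6,29.6,29.6,29.6],
)

```text
clock: 43.6
position: [0.4546, 0.1005, 0.1651]
tool_rot: [-0.041, 0.999, -0.0, -0.001]
force: [-0.1, -0.0, -2.8]
opening: 0.0173
```

Run:
```python
from h import *
st()
crop('side','n11.png',245,345,200,290,7)
crop('top','n11t.png',285,385,215,315,6)
```

```text
t 43.6 pos [454.6 100.5 165.1] yaw 184.65 tilt [-0.12 -0.04] F [-0.13 -0.04 -2.82] M [ 0.059 -0.136  0.025] op 17.29
```

View pics/n11.png

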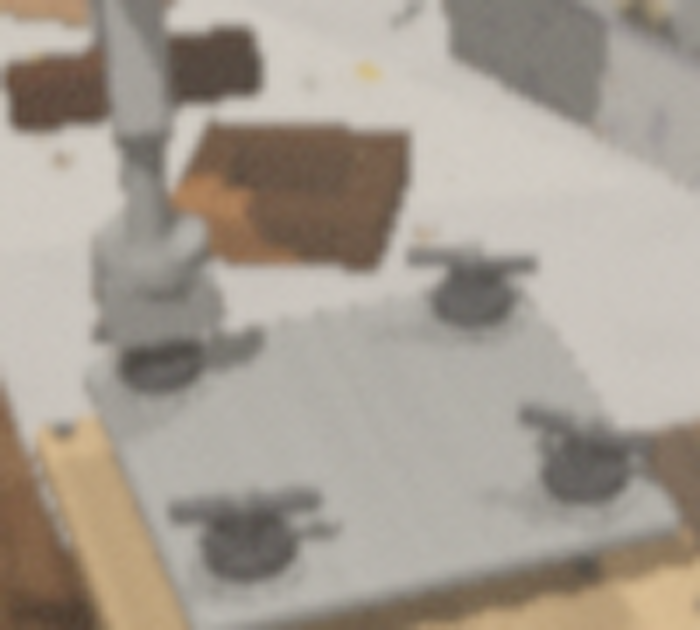

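View pics/n11t.png

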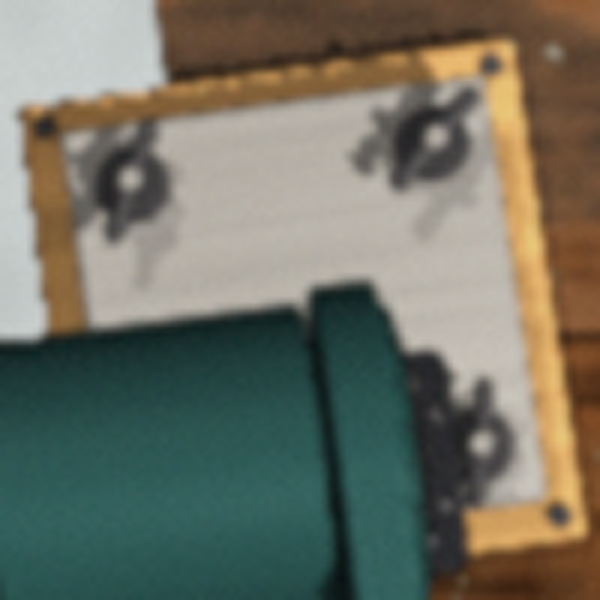

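move_arm(
  delta_pos=[
    [0,0,-2],
    [0,0,-4],
    [0,0,-6],
    [0,0,-8],
    [0,0,-10],
    [0,0,-10],
    [0,0,-10],
    [0,0,-10],
    [0,0,-10],
    [0,0,-10],
  ],
  yaw=[0,0,0,0,0,0,0,-2,-5,-8],
)

```text
clock: 44.53
position: [0.4549, 0.1016, 0.1567]
tool_rot: [0.029, 1.0, 0.001, -0.0]
force: [-0.1, 1.6, -3.1]
opening: 0.0178
```

Run:
```python
from h import *
st()
```

```text
t 44.53 pos [454.9 101.6 156.7] yaw 176.64 tilt [-0.    0.08] F [-0.12  1.56 -3.07] M [ 0.291 -0.077  0.059] op 17.77
```

move_arm(
  delta_pos=[
    [0,0,0],
    [0,0,0],
    [0,0,0],
    [0,0,0],
    [0,0,0],
    [0,0,0],
    [0,0,0],
    [0,0,0],
    [0,0,0],
    [0,0,0],
  ],
  yaw=[-3,-6,-9,-12,-14,-15,-15,-15,-15,-15],
)

```text
clock: 45.37
position: [0.4549, 0.1016, 0.1566]
tool_rot: [0.158, 0.987, 0.001, -0.0]
force: [-0.7, 2.1, -2.2]
opening: 0.0176
```

Run:
```python
from h import *
st()
```

```text
t 45.37 pos [454.9 101.6 156.6] yaw 161.81 tilt [0.01 0.06] F [-0.74  2.13 -2.21] M [ 0.685 -0.063  0.082] op 17.59
```

move_arm(
  delta_pos=[
    [0,0,0],
    [0,0,0],
    [0,0,0],
    [0,0,0],
    [0,0,0],
    [0,0,0],
    [0,0,0],
    [0,0,0],
    [0,0,0],
    [0,0,0],
  ],
  yaw=[-1,-2,-3,-4,-5,-5,-5,-5,-5,-5],
)

```text
clock: 46.2
position: [0.455, 0.1012, 0.1566]
tool_rot: [0.201, 0.98, 0.0, 0.0]
force: [-0.4, 3.6, -1.5]
opening: 0.0178
```

Run:
```python
from h import *
st()
```

```text
t 46.2 pos [455.  101.2 156.6] yaw 156.77 tilt [0.01 0.01] F [-0.35  3.62 -1.55] M [ 0.846 -0.135  0.039] op 17.75
```

move_arm(
  delta_pos=[
    [0,0,0],
    [0,0,0],
    [0,0,0],
    [0,0,0],
    [0,0,0],
    [0,0,0],
    [0,0,0],
    [0,0,0],
    [0,0,0],
    [0,0,0],
  ],
  yaw=[-1,-2,-3,-4,-5,-5,-5,-5,-5,-5],
)

```text
clock: 47.03
position: [0.455, 0.1011, 0.1565]
tool_rot: [0.244, 0.97, 0.0, 0.0]
force: [-0.0, 3.9, -1.8]
opening: 0.0179
```

Run:
```python
from h import *
st()
```

```text
t 47.03 pos [455.  101.1 156.5] yaw 151.78 tilt [0.01 0.  ] F [-0.03  3.94 -1.77] M [ 0.737 -0.237  0.048] op 17.91
```

move_arm(
  delta_pos=[
    [0,0,0],
    [0,0,0],
    [0,0,0],
    [0,0,0],
    [0,0,0],
    [0,0,0],
    [0,0,0],
    [0,0,0],
    [0,0,0],
    [0,0,0],
  ],
  yaw=[-1,-2,-3,-4,-5,-5,-5,-5,-5,-5],
)

```text
clock: 47.87
position: [0.455, 0.1011, 0.1565]
tool_rot: [0.286, 0.958, 0.0, 0.0]
force: [-0.0, 2.2, -2.8]
opening: 0.0176
```

Run:
```python
from h import *
st()
```

```text
t 47.87 pos [455.  101.1 156.5] yaw 146.77 tilt [0.01 0.  ] F [-0.02  2.16 -2.77] M [ 0.73  -0.293  0.085] op 17.57
```

move_arm(
  delta_pos=[
    [0,0,0],
    [0,0,0],
    [0,0,0],
    [0,0,0],
    [0,0,0],
    [0,0,0],
    [0,0,0],
    [0,0,0],
    [0,0,0],
    [0,0,0],
  ],
  yaw=[-1,-2,-3,-4,-5,-5,-5,-5,-5,-5],
)

```text
clock: 48.7
position: [0.455, 0.1013, 0.1565]
tool_rot: [0.327, 0.945, 0.0, 0.0]
force: [1.4, 3.5, -1.9]
opening: 0.0174
```

Run:
```python
from h import *
st()
```

```text
t 48.7 pos [455.  101.3 156.5] yaw 141.78 tilt [0.01 0.02] F [ 1.39  3.51 -1.91] M [ 0.995 -0.417  0.044] op 17.45
```

move_arm(
  delta_pos=[
    [0,0,0],
    [0,0,0],
    [0,0,0],
    [0,0,0],
    [0,0,0],
    [0,0,0],
    [0,0,0],
    [0,0,0],
    [0,0,0],
    [0,0,0],
  ],
  yaw=[-1,-2,-3,-4,-5,-5,-5,-5,-5,-5],
)

```text
clock: 49.53
position: [0.4551, 0.1014, 0.1566]
tool_rot: [0.368, 0.93, 0.0, 0.0]
force: [2.0, 5.0, -2.7]
opening: 0.0178
```

Run:
```python
from h import *
st()
```

```text
t 49.53 pos [455.1 101.4 156.6] yaw 136.78 tilt [0.03 0.03] F [ 1.99  5.05 -2.7 ] M [ 1.273 -0.583  0.272] op 17.81
```

move_arm(
  delta_pos=[
    [0,0,0],
    [0,0,0],
    [0,0,0],
    [0,0,0],
    [0,0,0],
    [0,0,0],
    [0,0,0],
    [0,0,0],
    [0,0,0],
    [0,0,0],
  ],
  yaw=[-1,-2,-3,-3.5,-3.5,-3.5,-3.5,-3.5,-3.5,-3.5],
)

```text
clock: 50.37
position: [0.4551, 0.1013, 0.1565]
tool_rot: [0.396, 0.918, 0.0, 0.0]
force: [1.7, 5.4, -2.0]
opening: 0.0177
```

Run:
```python
from h import *
st()
```

```text
t 50.37 pos [455.1 101.3 156.5] yaw 133.28 tilt [0.03 0.01] F [ 1.67  5.37 -2.03] M [ 1.216 -0.695  0.436] op 17.69
```

move_arm(
  delta_pos=[
    [0,0,0],
    [0,0,0],
    [0,0,0],
    [0,0,0],
    [0,0,10],
    [0,0,24],
    [0,4,38],
    [8,25,38],
    [20,50,38],
    [31,78,38],
  ],
  yaw=[5,10,14,14,14,14,17,20,23,26.7],
)

```text
clock: 51.2
position: [0.4863, 0.1777, 0.1957]
tool_rot: [0.175, 0.985, -0.002, 0.001]
force: [0.4, -0.8, -2.0]
opening: 0.0179
```

move_arm(
  delta_pos=[
    [11,28,0],
    [22,56,0],
    [33,84,0],
    [42,106,0],
    [45,112,0],
    [45,112,-10],
    [45,112,-25],
    [45,112,-40],
    [45,112,-55],
    [45,112,-65],
  ],
  yaw=[0,0,0,0,0,0,0,0,0,0],
)

```text
clock: 52.03
position: [0.5297, 0.2884, 0.1271]
tool_rot: [0.175, 0.985, -0.002, -0.001]
force: [-1.0, -0.4, -3.4]
opening: 0.0177
```

Run:
```python
from h import *
st()
crop('side','r1.png',240,350,170,285,6)
crop('top','r1t.png',215,385,215,315,4.5)
```

```text
t 52.03 pos [529.7 288.4 127.1] yaw 159.83 tilt [-0.2  -0.22] F [-0.98 -0.41 -3.38] M [-0.041 -0.08   0.031] op 17.74
```

View pics/r1.png

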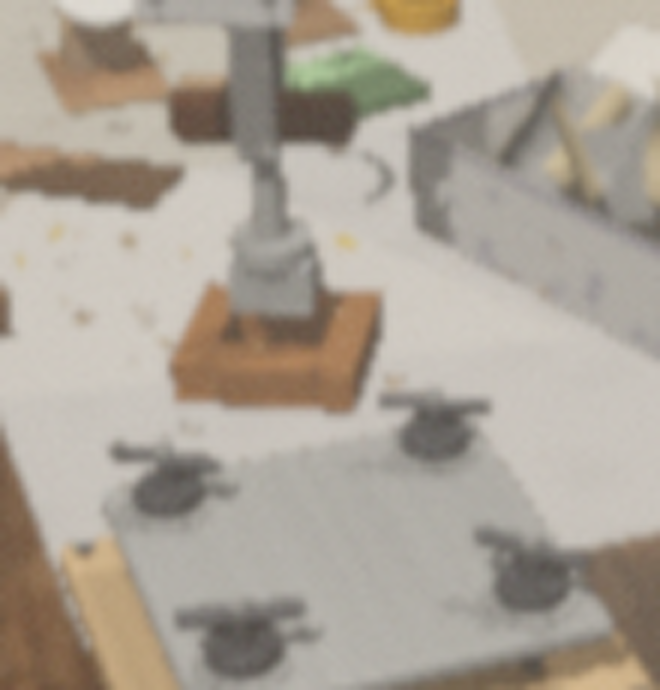

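View pics/r1t.png

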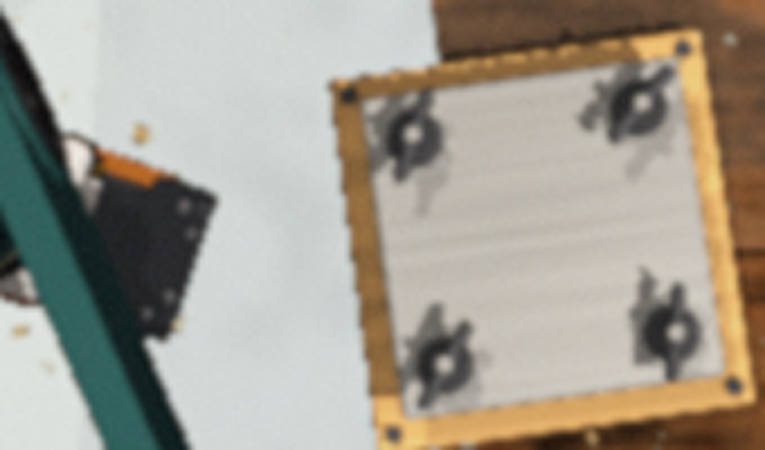

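move_arm(
  delta_pos=[
    [0,0,0],
    [0,0,0],
    [0,0,-5],
    [0,0,-11],
    [0,0,-17],
    [0,0,-23],
    [0,0,-29],
    [0,0,-33],
    [0,0,-36],
    [0,0,-37],
  ],
  yaw=[0,0,0,0,0,0,0,0,0,0],
)

```text
clock: 52.97
position: [0.5306, 0.291, 0.0915]
tool_rot: [0.174, 0.985, -0.0, -0.001]
force: [-0.8, -0.2, -2.2]
opening: 0.0177
```

Run:
```python
from h import *
st()
crop('side','r2.png',240,350,170,285,6)
```

```text
t 52.97 pos [530.6 291.   91.5] yaw 159.97 tilt [-0.07 -0.03] F [-0.8  -0.22 -2.23] M [-0.015 -0.005  0.039] op 17.73
```

View pics/r2.png

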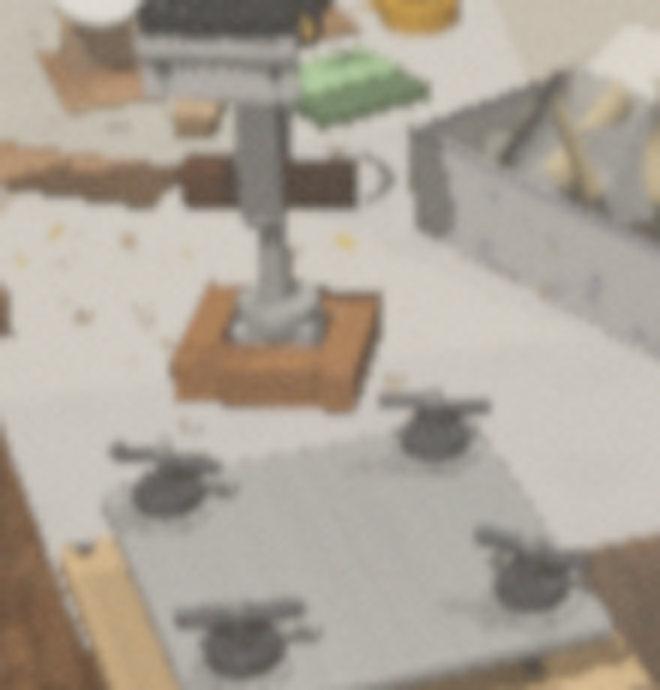

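move_arm(
  delta_pos=[
    [0,0,-0.5],
    [0,0,-0.5],
    [0,0,-0.5],
    [0,0,-0.5],
    [0,0,-0.5],
    [0,0,-0.5],
    [0,0,-0.5],
    [0,0,-0.5],
    [0,0,-0.5],
    [0,0,-0.5],
  ],
  yaw=[0,0,0,0,0,0,0,0,0,0],
  jaw=50,
)

```text
clock: 53.85
position: [0.5309, 0.2911, 0.092]
tool_rot: [0.174, 0.985, 0.0, -0.0]
force: [0.3, 0.2, -0.4]
opening: 0.0497
```

move_arm(
  delta_pos=[
    [0,0,5],
    [0,0,20],
    [0,0,45],
    [0,0,70],
    [0,0,95],
    [0,0,110],
    [0,0,120],
    [0,0,120],
    [0,0,120],
    [0,0,120],
  ],
  yaw=[0,0,0,0,0,0,0,0,0,0],
)

```text
clock: 54.68
position: [0.5303, 0.2909, 0.2103]
tool_rot: [0.174, 0.985, -0.001, -0.001]
force: [0.3, 0.6, 0.3]
opening: 0.0501
```

Run:
```python
from h import *
st()
crop('side','r3.png',240,350,170,285,6)
crop('top','r3t.png',215,385,215,315,4.5)
```

```text
t 54.68 pos [530.3 290.9 210.3] yaw 159.97 tilt [-0.14 -0.06] F [0.26 0.61 0.35] M [ 0.015 -0.122  0.002] op 50.11
```

View pics/r3.png

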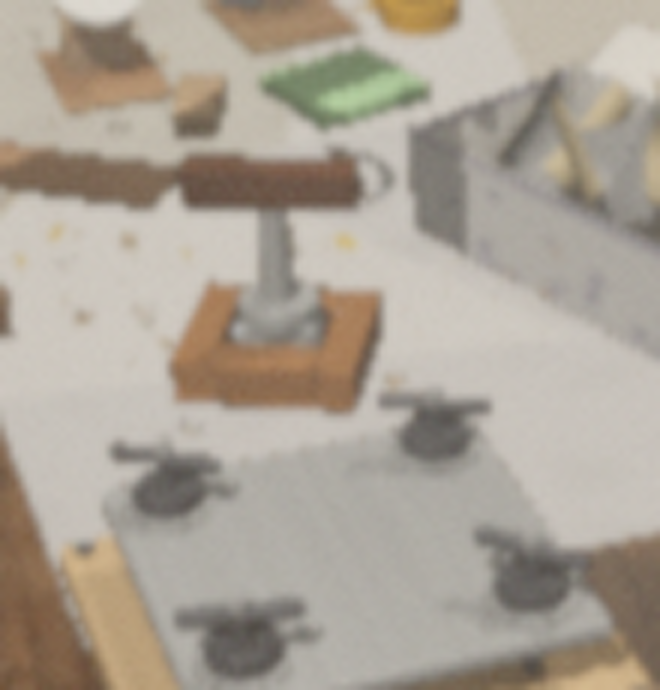

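Run:
```python
from h import *
s=np.load('top0.npy',allow_pickle=True).item(); t=np.load('side0.npy',allow_pickle=True).item()
for n,e in dict(a=[[382,402],[488,406]],b=[[480,537],[590,562]],c=[[180,620],[302,606]],d=[[113,450],[216,466]]).items():
    A=ray(t,np.array(e)/6-.5+[240,170],.078)[:,:2]*1e3; d=A[1]-A[0]; print(n,A.mean(0),np.linalg.norm(d),np.degrees(np.arctan2(d[1],d[0])))
for n,e in dict(a=[[402,178],[426,95]],b=[[616,135],[670,68]],c=[[669,378],[679,287]],d=[[425,405],[467,323]]).items():
    A=ray(s,np.array(e)/4.5-.5+[215,215],.078)[:,:2]*1e3; d=A[1]-A[0]; print(n,A.mean(0),np.linalg.norm(d),np.degrees(np.arctan2(d[1],d[0])))
```

```text
a [571.44356333 115.00568502] 44.94134168847005 -19.51743460336072
b [ 5.84937281e+02 -5.35936065e-01] 45.80605026136517 -36.930342876236494
c [468.97874995 -12.42086173] 45.55132940023643 -3.8446833251120727
d [455.4162611  102.88166417] 45.599987215135194 -30.784834886155853
a [569.92924724 113.64999429] 43.69770729803459 -17.503426960718325
b [584.44862276  -2.36716472] 43.798713261576324 -40.58009603453994
c [468.07344983 -13.59514229] 45.520288192091556 -8.468308873366405
d [455.62088147 100.55726571] 45.64892318106592 -28.814826696191837
```

View pics/r3t.png

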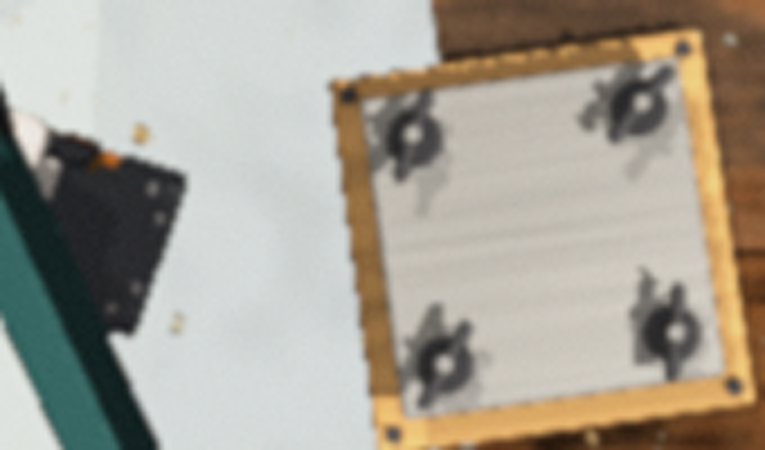

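Run:
```python
from h import *
st(); print(order.hand_in())
```

```text
t 54.78 pos [530.2 290.8 209.9] yaw 159.97 tilt [-0.19 -0.08] F [ 1.   -0.43  0.01] M [ 0.025 -0.143 -0.055] op 50.07
the job is handed in; nothing more can be done
None
```

I tightened all four nuts crosswise in two passes (a, c, b, d each time) and handed the job in at 54.8 s. The wrench is back upright in its stand and released.

- **First pass:** each nut turned about 29–30°, by the wrench angle less its play. The pictures agreed to within a few degrees.
- **Second pass:** I turned in 5° steps until the wrist torque rose clearly above the 0.04–0.1 N m drag. The last readings were 0.39 (a), 0.50 (c), 0.39 (b) and 0.44 N m (d). On a and b I added about 1.5° after the reading, so I estimate their peaks at about 0.46 N m. All are well below the 0.8 N m damage limit. I let each nut off before lifting the wrench.
- **Last checks:** the side view shows the wrench standing in the pocket, with the gripper open and about 10 cm above it. Sideways wrist force while turning stayed around 5 N.
- **Small disagreements:** the final bar angles in the pictures are 2–4° less clockwise than the torque readings imply, on all four nuts. The two views also differ by up to about 5° on one bar, so I treated this as picture error. I did not check the bottle, blocks and screwdriver again at the end. The arm's planned path stayed clear of them.

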